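# Post the cracked plates through the reject flap

## Robot

A 6-joint arm with a two-finger parallel gripper is mounted at the origin on the work surface. World frame = base frame: x ahead of the robot, y to its left, z up, the work surface at z = 0. Lengths are in m, angles in rad, forces in N, time in s.
With the tool pointing down it reaches from about 0.35 to 0.775 m from the base axis. Payload 5.5 kg.
Tool frame: the origin (TCP) lies at the very end of the fingers, on their centre line; the grasp point (between the pads) lies 19 mm behind it; z points along the fingers, y is the direction in which the jaws open and shut (so a half turn about z gives the same grasp; the last joint's range is limited). The gripper opens to 85 mm and grips with 20 to 120 N. Pads are 22 mm wide; open, the fingers measure 114 mm over their backs; the gripper's body (76 mm by 85 mm) begins 54 mm behind the grasp point. The pads swing forward as they close: fully open they stand 13 mm farther back than shut.
Start: joints at [1.128, 0.313, 0.046, 1.304, 0, 1.431], TCP at [0.171, 0.549, 0.231] pointing down, gripper open.
Joint ranges: [-2.76, 2.76], [-0.86, 1.69], [-1.03, 1.26], [-2.2, 2.34], [-1.47, 1.5], [-3.14, 3.14]. Speed limits (rad/s): [2.57, 2.57, 3.14, 3.14, 3.14, 3.14].

## Interface

Orientations are given as a unit quaternion [x, y, z, w].
In Python, from cell import arm, eyes gives the robot as it stands.
- The arm moves only by the tool apply_moves, never from a script. Its argument "plan" is one flat list of numbers, 4 for each row, row after row: the shift along the tool's x, y, z in m, then the turn about the tool's z in rad. In form: [tx, ty, tz, turn, tx, ty, tz, turn, ...]. A call has exactly 5 rows; each row is the pose to reach, as a shift and turn from the pose commanded when the call began, along the tool's axes at that moment; what a row does not reach only later rows make up. A row lasts 1/8 s, in which the tool goes at most 62.5 mm and 10.7 degrees, less where a joint would pass 70% of its speed; a pose out of reach is approached as far as the arm can. A call with a gripper value outside its range is refused whole. "gripper" is the closure, from 0 (fully open) to 1 (shut), set as the call begins (left out, the last holds). The fingers move at their own pace and stop on an object; "newtons" is the grip in N (left out, the last holds). Time passes only in rows, so rows that repeat a pose let the fingers close, or fill a call up. It gives the time, the measured TCP pose, the force and the opening at its end, in the units of the state.
- arm.observe(): the state, without advancing time (a new reading comes with each control period).
- eyes.snapshot(name): name is "scene" or "top" or "wrist"; returns the picture (400x640x3 uint8, red, green, blue); there is no depth.
- eyes.calibration(name): a dict with "mtx" (3x3 intrinsics, pixels), "world_from_camera" (4x4, takes a point from camera to world coordinates). Camera axes: x right, y up, looking along -z (the intrinsics and any distortion apply to the point x, -y, -z); pixel columns grow to the right and rows downward; lengths in m; the calibration is good to about 2 mm. A picture is of the moment at which its call begins: read the wrist's pose just before it. calibration takes no time and is no camera call; for the wrist camera it gives the pose at the moment of the call.
- arm.sign_off(): hands the job in, once; it reports no verdict.
The state is a dict: "t": time; "joint_pos": joint angles; "qd": joint speeds; "joint_efforts": joint torques, N m; "position": TCP position; "eef_rot": TCP orientation; "wrist_force": force on the tool from outside, world axes, zero at the start; "moment": the same for the moment, N m; "gripper_width": finger opening in m.
Only numpy, scipy, OpenCV 4.12 (cv2) and the standard library are available. Lean on these libraries where they do the work, as an engineer would, in place of code of your own. Each camera call takes 0.05 s, during which the arm holds its last target.

## Task

Two of the plates leaning against the low white wall are cracked; they are the ones with red tabs. Draw them out of the stack one at a time and post each into the yellow-lidded bin: push the sprung flap open with the plate's own lower edge, keep hold until the plate is well down into the slot, then let go so that it drops in and the flap shuts. Leave the two blue-tabbed plates and the plain glass one leaning where they are, and do not knock over or shove anything else on the bench.

Things in the scene. Friction and masses are not known exactly. Their poses are not given: they have to be found in the camera images.
- reject_a: Reject with dark cracks: white plate, 170 mm wide (its y), 90 high (z), 8 thick (x), 0.18-0.28 kg, red rims and a red grip tab in its plane, 20 wide, 8 thick, rising from the top edge (90 up) to 134 above the lower edge, centred at y = -60 mm. Origin: middle of lower edge. Starts leaning 0.21 rad, top away from the robot, in any of the stack's 5 places; those before it lean back further once it is drawn.
- reject_b: Reject with dark cracks: white plate, 170 mm wide (its y), 90 high (z), 8 thick (x), 0.18-0.28 kg, red rims and a red grip tab in its plane, 20 wide, 8 thick, rising from the top edge (90 up) to 134 above the lower edge, centred at y = +20 mm. Origin: middle of lower edge. Starts leaning 0.21 rad, top away from the robot, in any of the stack's 5 places; those before it lean back further once it is drawn.
- keep_a: Good plate, to stay: white plate, 170 mm wide (its y), 90 high (z), 8 thick (x), 0.18-0.28 kg, blue rims and a blue grip tab in its plane, 20 wide, 8 thick, rising from the top edge (90 up) to 134 above the lower edge, centred at y = -20 mm. Origin: middle of lower edge. Starts leaning 0.21 rad, top away from the robot, in any of the stack's 5 places; those before it lean back further once it is drawn.
- keep_b: Good plate, to stay: white plate, 170 mm wide (its y), 90 high (z), 8 thick (x), 0.18-0.28 kg, blue rims and a blue grip tab in its plane, 20 wide, 8 thick, rising from the top edge (90 up) to 134 above the lower edge, centred at y = +60 mm. Origin: middle of lower edge. Starts leaning 0.21 rad, top away from the robot, in any of the stack's 5 places; those before it lean back further once it is drawn.
- blank: plain green glass plate without a tab, 170 mm wide (y), 80 mm high (z), 8 mm thick (x); origin at the middle of its lower edge; leans in the same stack; to stay.
- upstand: fixed low white wall the five plates lean on, 220 mm wide (y), 75 high, 12 thick. Origin: foot of its front face, which looks along its -x, roughly at the robot. The plates stand face to face, about 0.4 mm apart, on a 3 mm rubber mat, lower edges 15 to 60 mm before the wall; the tabs stand 40 mm apart across the stack and do not overlap.
- bin: fixed floor-standing grey waste bin left of the bench; yellow lid 280 (x) x 150 (y) mm, 12 thick, its top 90 mm above the bench top. Origin: centre of the lid's slot, at the lid's top face. Slot 210 mm long (x), 72 wide (y), closed by the flap. Under the lid it is empty down to 250 mm below the lid top.
- flap (a joint): sprung steel flap filling the slot, hinged along the slot's +y long edge (bin axes), 6 mm below the lid top; free edge along the -y long edge, 68 mm from the hinge. 0 = shut (level), up to 1.5 rad as the free edge swings down into the bin. About 0.1 to 0.4 N at the free edge opens it; it springs shut by itself. A plate let down through the slot pushes it open.
- flap_edge (a point): middle of the free edge of the flap, on its upper side.
- tall_bottle: amber bottle standing between stack and bin, 68 mm across, 165 mm high; origin at the centre of its foot; bystander.
- jar: clear jar with white cap in front of the stack, 60 mm across, 65 mm high; origin at the centre of its foot; bystander.
- side_bottle: white bottle with blue cap beside the left end of the stack, 60 mm across, 140 mm high; origin at the centre of its foot; bystander.
- tip_box: blue box right of the stack, 90 (x) x 125 (y) x 60 mm high; origin at the centre of its underside; bystander.
- beaker: glass beaker, 76 mm across, 95 mm high; origin at the centre of its foot; bystander.
- flask: conical glass flask right of the stack, 84 mm across, 125 mm high; origin at the centre of its foot; bystander.
Things that resemble listed ones, but are neither listed nor needed, are in the scene too. Leave any turquoise look-alike of the reject_b alone. What is shaped like the keep_a but pink is not meant.

How it is judged:
By the outcome, as a careful person would: the job done as asked, in the order asked, and still so for the second after the job is handed in, with the robot touching nothing.
It also fails if it takes over 72 s, if anything falls off the work surface, if the arm or the gripper's body presses on something with over 40 N, if the wrist force passes 120 N, or if a joint passes its speed limit or range.

## Working session

There is one attempt and no reset: what is moved stays moved. The work goes in short steps, Python scripts to look and compute and a tool call to move; the robot and the scene stay as the last step left them, time stands still between calls to the robot, and variables do not carry over. Pictures are saved under pics/ and viewed, and the job is handed in when it is done.

Besides the shell and the picture viewer there is one more tool, called after ">>>" as name(argument=value, ...) on one line, values as JSON. apply_moves: Moves the arm, as the interface text tells. Its arguments: {"type":"object","properties":{"plan":{"type":"array","items":{"type":"number"}},"gripper":{"type":"number"},"newtons":{"type":"number"}},"required":["plan"]}

```bash
ls; mkdir -p pics; python3 - <<'E'
from cell import arm, eyes
import cv2
s=arm.observe(); print(s)
for n in ("scene","top","wrist"):
    c=eyes.calibration(n); print(n,c)
    cv2.imwrite(f"pics/{n}0.png",eyes.snapshot(n)[:,:,::-1])
E
```

```text
pics
{'t': 0.0, 'joint_pos': array([ 1.12838114e+00,  3.13996107e-01,  4.49752756e-02,  1.30358874e+00,
       -8.16801448e-08,  1.43122121e+00]), 'qd': array([ 0.00048737, -0.0005705 ,  0.00150255,  0.00205913,  0.00051246,
       -0.00013259]), 'joint_efforts': array([-1.91275058e-04, -4.80632365e+01,  2.98530149e+01,  1.95375894e-02,
       -1.86180255e-04,  6.12932809e-06]), 'position': array([0.1712595 , 0.54837152, 0.23040979]), 'eef_rot': array([ 1.50842006e-01,  9.88557468e-01, -8.68519243e-04, -2.60076171e-04]), 'wrist_force': array([ 0.49055075, -0.17930395,  0.00919039]), 'moment': array([0.0315426 , 0.01130598, 0.02776141]), 'gripper_width': 0.08536989642793667}
scene {'mtx': array([[418.52887247,   0.        , 317.56249829],
       [  0.        , 418.52887247, 205.92411766],
       [  0.        ,   0.        ,   1.        ]]), 'world_from_camera': array([[-0.48711198, -0.6300135 ,  0.60481808,  1.2913857 ],
       [ 0.87317087, -0.33771759,  0.35145336,  0.39167816],
       [-0.01716266,  0.69930667,  0.71461572,  0.98818854],
       [ 0.        ,  0.        ,  0.       
[... 188 characters left out ...]
orld_from_camera': array([[ 0.00174385,  0.99840782, -0.05638072,  0.42315665],
       [-0.99967014,  0.00318519,  0.02548468, -0.04106569],
       [ 0.02562369,  0.05631768,  0.99808404,  1.43245717],
       [ 0.        ,  0.        ,  0.        ,  1.        ]])}
wrist {'mtx': array([[310.08793946,   0.        , 319.98398896],
       [  0.        , 310.08793946, 198.04486877],
       [  0.        ,   0.        ,   1.        ]]), 'world_from_camera': array([[ 0.29732912, -0.91883473, -0.25949592,  0.1048842 ],
       [ 0.95477424,  0.28578218,  0.08206522,  0.56855123],
       [-0.00124506, -0.2721604 ,  0.96225109,  0.37323176],
       [ 0.        ,  0.        ,  0.        ,  1.        ]])}
```

View pics/scene0.png

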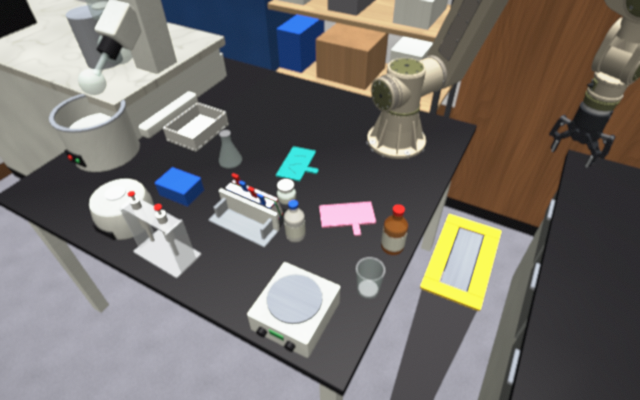

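View pics/top0.png

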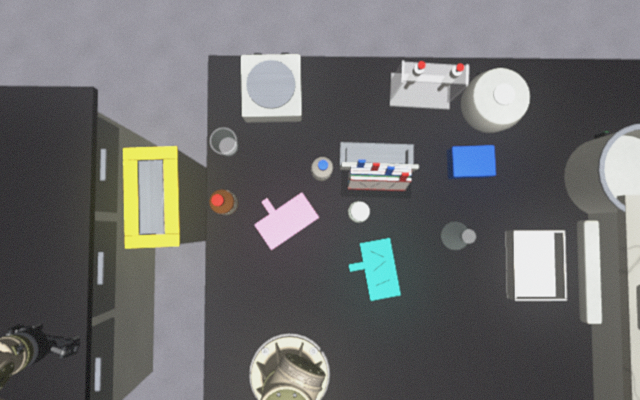

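View pics/wrist0.png

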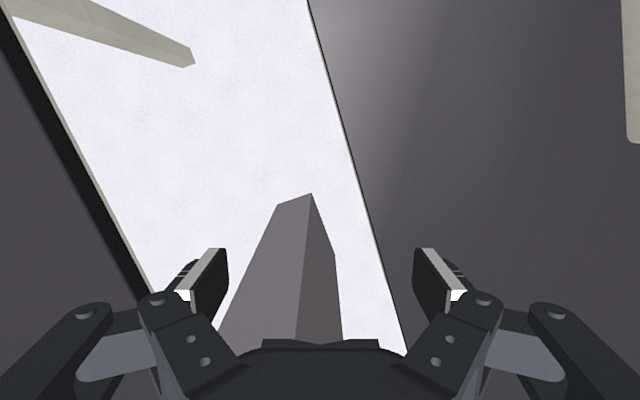

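```bash
python3 - <<'E'
import cv2
a=cv2.imread("pics/top0.png")[125:235,300:440]; cv2.imwrite("pics/topc.png",cv2.resize(a,None,fx=5.5,fy=5.4,interpolation=cv2.INTER_CUBIC))
a=cv2.imread("pics/scene0.png")[165:255,200:320]; cv2.imwrite("pics/scenec.png",cv2.resize(a,None,fx=6,fy=6,interpolation=cv2.INTER_CUBIC))
E
```

```text
(no output)
```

View pics/topc.png

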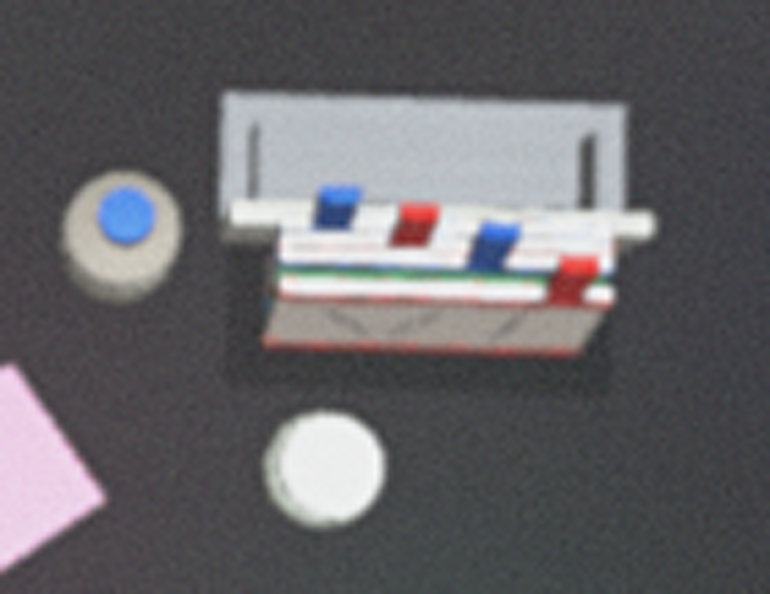

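View pics/scenec.png

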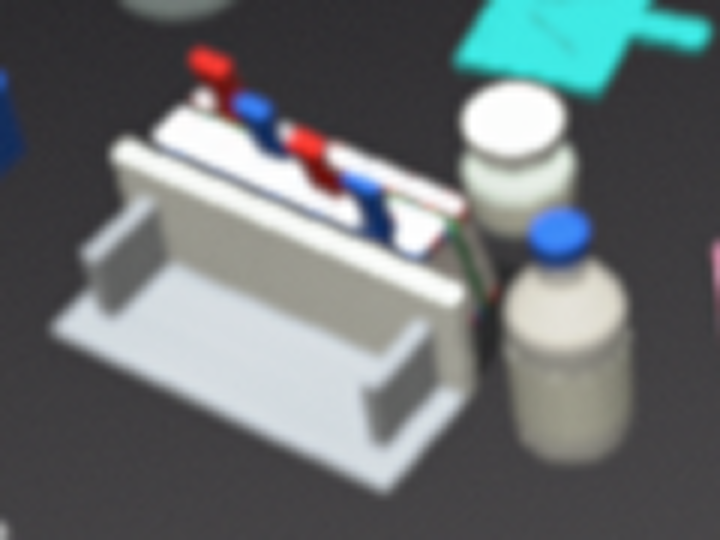

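```bash
cat > h.py <<'E'
import numpy as np, cv2
from cell import arm, eyes
from scipy.spatial.transform import Rotation as R
def ray(c,px):
    K=c["mtx"];T=c["world_from_camera"]
    d=np.array([(px[0]-K[0,2])/K[0,0],-(px[1]-K[1,2])/K[1,1],-1.0])
    d=T[:3,:3]@d; return T[:3,3],d/np.linalg.norm(d)
def onz(c,px,z):
    o,d=ray(c,px); return o+d*(z-o[2])/d[2]
def tri(obs):
    A=np.zeros((3,3));b=np.zeros(3);rs=[ray(*x) for x in obs]
    for o,d in rs:
        P=np.eye(3)-np.outer(d,d);A+=P;b+=P@o
    p=np.linalg.solve(A,b)
    return p,[1000*np.linalg.norm((np.eye(3)-np.outer(d,d))@(p-o)) for o,d in rs]
def proj(c,p):
    T=c["world_from_camera"];q=T[:3,:3].T@(np.array(p)-T[:3,3]);K=c["mtx"]
    return K[0,0]*q[0]/-q[2]+K[0,2],K[1,1]*-q[1]/-q[2]+K[1,2]
def snap(n,f):
    s=arm.observe();c=eyes.calibration(n);im=eyes.snapshot(n)[:,:,::-1].copy();cv2.imwrite("pics/"+f+".png",im)
    np.savez("pics/"+f+".npz",mtx=c["mtx"],world_from_camera=c["world_from_camera"],pos=s["position"],q=s["eef_rot"])
    return im,c,s
def load(f):
    return cv2.imread("pics/"+f+".png"),dict(np.load("pics/"+f+".npz"))
def mask(im,col):
    h=cv2.cvtColor(im,cv2.COLOR_BGR2HSV);H,S,V=h[...,0].astype(int),h[...,1],h[...,2]
    if col=="red": return (((H<8)|(H>172))&(S>130)&(V>60)).astype(np.uint8)
    if col=="blue": return ((H>100)&(H<125)&(S>120)&(V>60)).astype(np.uint8)
    if col=="yellow": return ((H>22)&(H<35)&(S>130)&(V>80)).astype(np.uint8)
def blobs(m,amin=15):
    n,l,st,ce=cv2.connectedComponentsWithStats(m)
    return [(tuple(np.round(ce[i],1)),st[i].tolist()) for i in range(1,n) if st[i,4]>=amin]
def totool(v):
    s=arm.observe(); return R.from_quat(s["eef_rot"]).inv().apply(v)
E
python3 - <<'E'
from h import *
ct,cs=eyes.calibration("top"),eyes.calibration("scene")
t=cv2.imread("pics/top0.png");s=cv2.imread("pics/scene0.png")
for c in("red","blue","yellow"):
    print(c,"top",blobs(mask(t,c)));print(c,"scene",blobs(mask(s,c)))
# wall front ends in top, tabs at z .13
for n,p,z in [("redA",(404.5,174),.13),("redB",(376,164.5),.13),("jar",(359,211),.065),("tallb",(218,201),.165),("sideb",(323,165),.14),("binc",(150.5,197),.09),("beaker",(223,141),.095)]:
    print(n,onz(ct,p,z).round(3))
for p in [(123,149),(175,146),(180,246),(126,249)]: print("lid",onz(ct,p,.09).round(3))
E
```

```text
red top [((np.float64(421.1), np.float64(64.3)), [418, 61, 7, 8, 46]), ((np.float64(459.7), np.float64(66.6)), [457, 63, 7, 8, 49]), ((np.float64(375.1), np.float64(166.1)), [372, 163, 7, 7, 38]), ((np.float64(403.7), np.float64(176.4)), [400, 173, 9, 9, 49]), ((np.float64(217.1), np.float64(199.6)), [211, 194, 13, 12, 125])]
red scene [((np.float64(69.5), np.float64(156.6)), [67, 154, 6, 7, 29]), ((np.float64(235.2), np.float64(176.5)), [231, 173, 9, 11, 49]), ((np.float64(251.7), np.float64(190.4)), [248, 186, 8, 11, 41]), ((np.float64(130.7), np.float64(193.5)), [128, 192, 6, 4, 22]), ((np.float64(157.5), np.float64(206.3)), [154, 203, 8, 8, 50]), ((np.float64(398.1), np.float64(209.7)), [392, 204, 13, 13, 133])]
blue top [((np.float64(472.1), np.float64(161.3)), [448, 145, 49, 34, 1492]), ((np.float64(322.6), np.float64(164.6)), [318, 160, 10, 10, 70]), ((np.float64(360.8), np.float64(162.8)), [358, 160, 7, 7, 40]), ((np.float64(389.2), np.float64(170.3)), [386, 167, 8, 8, 44])]
blue scene [((np.float64(251.5), np.float64(30.4)), [162, 0, 161, 72, 7057]), ((np.float64(179.1), np.float64(185.6)), [154, 166, 50, 40, 1307]), ((np.float64(242.6), np.float64(183.8)), [239, 180, 7, 10, 44]), ((np.float64(261.2), np.float64(198.9)), [257, 194, 8, 11, 37]), ((np.float64(293.0), np.float64(203.9)), [288, 200, 11, 9, 81])]
yellow top [((np.float64(150.6), np.float64(196.8)), [123, 147, 57, 102, 3524])]
yellow scene [((np.float64(461.7), np.float64(263.2)), [421, 215, 80, 95, 3131])]
redA [ 0.574 -0.32   0.13 ]
redB [ 0.6   -0.242  0.13 ]
jar [ 0.475 -0.202  0.065]
tallb [0.496 0.181 0.165]
sideb [ 0.596 -0.096  0.14 ]
binc [0.511 0.38  0.09 ]
beaker [0.668 0.181 0.095]
lid [0.645 0.459 0.09 ]
lid [0.654 0.316 0.09 ]
lid [0.376 0.297 0.09 ]
lid [0.367 0.444 0.09 ]
```

>>> apply_moves(plan=[-0.05, -0.03, -0.014, -0.06, -0.1, -0.06, -0.028, -0.12, -0.15, -0.09, -0.042, -0.18, -0.2, -0.12, -0.056, -0.24, -0.25, -0.15, -0.07, -0.3])

```text
t: 0.78
position: [0.3662, 0.3296, 0.3016]
eef_rot: [0.0, 1.0, 0.0, -0.0]
wrist_force: [1.4, 0.1, 0.7]
gripper_width: 0.0853
```

```bash
cat >> h.py <<'E'
def yaw(s): x=R.from_quat(s["eef_rot"]).apply([1,0,0]); return np.arctan2(x[1],x[0])
def go(p,yw=None):
    s=arm.observe();d=totool(np.array(p)-s["position"]);y=yaw(s)
    tn=0 if yw is None else (y-yw+np.pi)%(2*np.pi)-np.pi
    print("t",round(s["t"],2),"pos",s["position"].round(4),"yaw",round(y,4),"w",round(s["gripper_width"],4),"F",s["wrist_force"].round(1),"q",s["joint_pos"].round(2))
    print("shift",d.round(4),"turn",round(tn,4))
E
python3 -c "
from h import *
go([.53,-.27,.3],3.1416)"
```

```text
t 0.78 pos [0.3662 0.3296 0.3016] yaw 3.141 w 0.0853 F [1.4 0.1 0.7] q [ 0.57  0.14 -0.    1.43  0.    0.57]
shift [-0.1641 -0.5995  0.0015] turn -0.0006
```

>>> apply_moves(plan=[-0.03, -0.055, 0, 0, -0.06, -0.11, 0, 0, -0.09, -0.165, 0, 0, -0.12, -0.22, 0, 0, -0.15, -0.27, 0, 0], gripper=0.68, newtons=60)

```text
t: 1.4
position: [0.5152, 0.0586, 0.3012]
eef_rot: [0.002, 1.0, 0.0, 0.0]
wrist_force: [1.0, 0.5, 1.1]
gripper_width: 0.027
```

>>> apply_moves(plan=[0, -0.06, 0, 0, 0, -0.12, 0, 0, 0, -0.18, 0, 0, -0.005, -0.24, 0, 0, -0.01, -0.3, 0, 0])

```text
t: 2.02
position: [0.5235, -0.2412, 0.3011]
eef_rot: [0.002, 1.0, 0.0, 0.0]
wrist_force: [0.6, 0.2, 0.5]
gripper_width: 0.0274
```

```bash
python3 -c "
from h import *
snap('wrist','w1')
go([.53,-.27,.3],3.1416)"
```

```text
t 2.08 pos [ 0.5239 -0.2486  0.2998] yaw 3.133 w 0.0272 F [ 1.6 -4.7  0.5] q [-0.58  0.31  0.21  1.47 -0.   -0.57]
shift [-0.0063 -0.0214 -0.0001] turn -0.0086
```

View pics/w1.png

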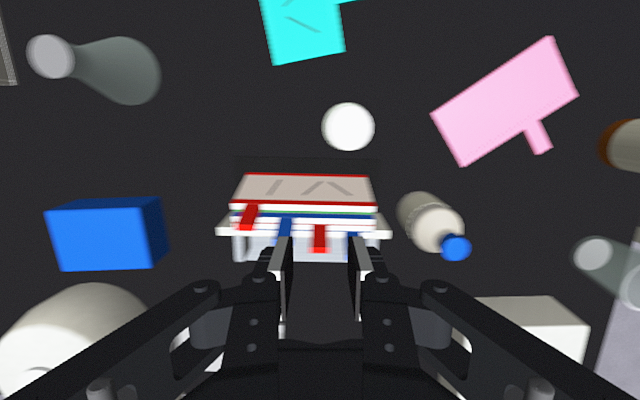

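>>> apply_moves(plan=[0.02, -0.01, 0.01, 0, 0.045, -0.01, 0.02, 0, 0.045, -0.01, 0.03, 0, 0.045, -0.01, 0.03, 0, 0.045, -0.01, 0.03, 0])

```text
t: 2.7
position: [0.4796, -0.249, 0.2715]
eef_rot: [0.001, 1.0, -0.0, 0.0]
wrist_force: [0.3, 0.3, 0.2]
gripper_width: 0.0275
```

```bash
python3 -c "
from h import *
im,c,s=snap('wrist','w2')
cv2.imwrite('pics/w2c.png',cv2.resize(im[130:330,180:420],None,fx=3.2,fy=3,interpolation=cv2.INTER_CUBIC))
go([.48,-.35,.27],3.1416)
print(np.abs(s['qd']).max())"
```

```text
t 2.75 pos [ 0.4796 -0.2491  0.2716] yaw 3.1396 w 0.0277 F [0.8 0.1 0.1] q [-0.63  0.24  0.04  1.37  0.   -0.63]
shift [-0.0006 -0.1009  0.0016] turn -0.002
0.00546203771316495
```

View pics/w2c.png

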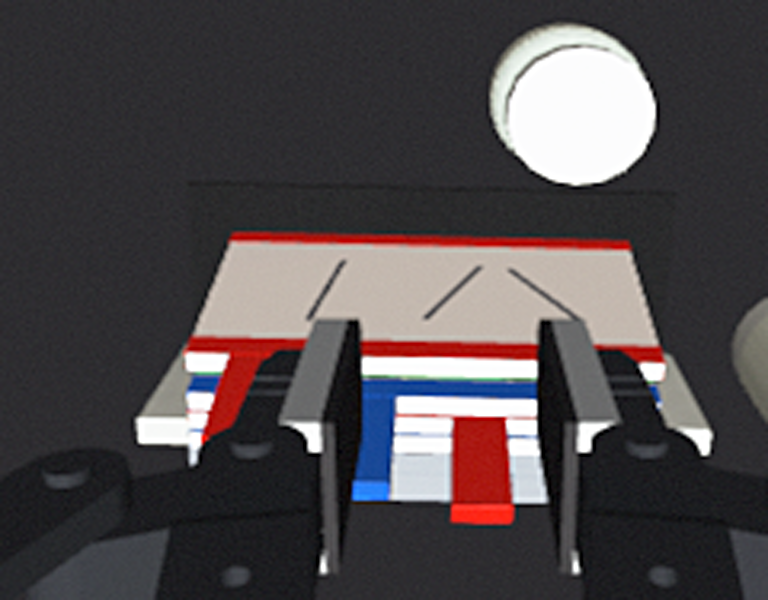

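>>> apply_moves(plan=[0, -0.04, 0, 0, 0, -0.08, 0, 0, 0, -0.08, 0, 0, 0, -0.08, 0, 0, 0, -0.08, 0, 0])

```text
t: 3.38
position: [0.4788, -0.3282, 0.2715]
eef_rot: [0.001, 1.0, 0.0, 0.0]
wrist_force: [-0.1, 0.8, 0.2]
gripper_width: 0.0276
```

```bash
python3 -c "
from h import *
im,c,s=snap('wrist','w3')
cv2.imwrite('pics/w3c.png',cv2.resize(im[130:330,220:460],None,fx=3.2,fy=3,interpolation=cv2.INTER_CUBIC))
go([.48,-.35,.27],3.1416)
for f in ('w2','w3'):
  im,c=load(f)
  print(f,'red',blobs(mask(im,'red')),'blue',blobs(mask(im,'blue')))"
```

```text
t 3.42 pos [ 0.4788 -0.3282  0.2716] yaw 3.1401 w 0.0269 F [ 0.7  0.6 -1.3] q [-0.74  0.32  0.15  1.4   0.   -0.74]
shift [-0.0012 -0.0218  0.0016] turn -0.0015
w2 red [((np.float64(313.6), np.float64(209.5)), [251, 207, 127, 6, 415]), ((np.float64(253.6), np.float64(254.2)), [237, 242, 39, 36, 439]), ((np.float64(319.8), np.float64(246.2)), [292, 244, 57, 6, 274]), ((np.float64(378.2), np.float64(247.1)), [366, 245, 22, 6, 77]), ((np.float64(329.8), np.float64(287.3)), [320, 269, 21, 36, 637])] blue [((np.float64(108.9), np.float64(271.1)), [43, 231, 129, 82, 8828]), ((np.float64(243.3), np.float64(257.5)), [239, 255, 9, 6, 37]), ((np.float64(306.3), np.float64(271.0)), [290, 257, 58, 40, 637]), ((np.float64(474.8), np.float64(292.2)), [459, 283, 29, 23, 355])]
w3 red [((np.float64(371.7), np.float64(210.1)), [309, 207, 126, 7, 404]), ((np.float64(329.0), np.float64(260.1)), [307, 243, 42, 39, 812]), ((np.float64(412.5), np.float64(247.2)), [365, 244, 93, 7, 427]), ((np.float64(401.5), np.float64(276.9)), [390, 269, 22, 19, 229])] blue [((np.float64(161.6), np.float64(266.3)), [106, 231, 119, 82, 6953]), ((np.float64(313.6), np.float64(258.0)), [308, 256, 13, 5, 61]), ((np.float64(343.5), np.float64(259.0)), [340, 257, 8, 5, 40]), ((np.float64(417.8), np.float64(260.5)), [382, 258, 73, 6, 343]), ((np.float64(430.8), np.float64(278.1)), [423, 276, 17, 6, 53]), ((np.float64(547.4), np.float64(298.1)), [530, 283, 36, 31, 830])]
```

View pics/w3c.png

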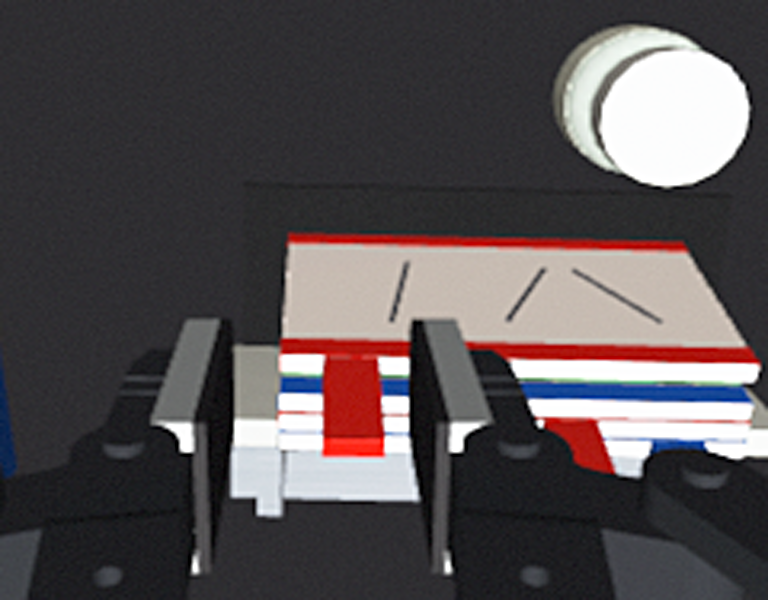

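>>> apply_moves(plan=[-0.04, 0, -0.01, 0, -0.08, 0, -0.02, 0, -0.08, 0, -0.02, 0, -0.08, 0, -0.02, 0, -0.08, 0, -0.02, 0], gripper=0.7)

```text
t: 4.05
position: [0.5576, -0.3291, 0.2914]
eef_rot: [0.002, 1.0, 0.0, -0.0]
wrist_force: [0.5, -0.3, -0.4]
gripper_width: 0.0254
```

```bash
python3 -c "
from h import *
im,c,s=snap('wrist','w4')
cv2.imwrite('pics/w4c.png',cv2.resize(im[70:270,270:510],None,fx=3.2,fy=3,interpolation=cv2.INTER_CUBIC))
"
```

>>> apply_moves(plan=[0, 0.05, 0, 0, 0, 0.1, 0, 0, 0, 0.1, 0, 0, 0, 0.1, 0, 0, 0, 0.1, 0, 0])

```text
t: 4.72
position: [0.5586, -0.2305, 0.2912]
eef_rot: [0.002, 1.0, -0.0, 0.0]
wrist_force: [-0.5, 0.9, -0.0]
gripper_width: 0.0258
```

```bash
python3 -c "
from h import *
im,c,s=snap('wrist','w5')
cv2.imwrite('pics/w5c.png',cv2.resize(im[70:270,170:410],None,fx=3.2,fy=3,interpolation=cv2.INTER_CUBIC))
go([.48,-.35,.27],3.1416)
"
```

```text
t 4.78 pos [ 0.5586 -0.2306  0.2911] yaw 3.1372 w 0.0258 F [ 0.3  0.6 -0.3] q [-0.52  0.37  0.27  1.47 -0.   -0.52]
shift [ 0.0781 -0.1198  0.0211] turn -0.0044
```

View pics/w4c.png

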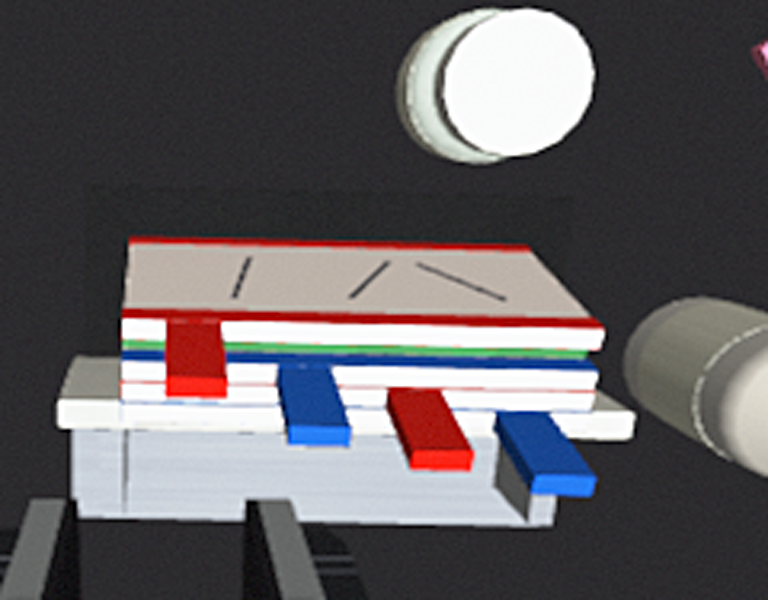

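View pics/w5c.png

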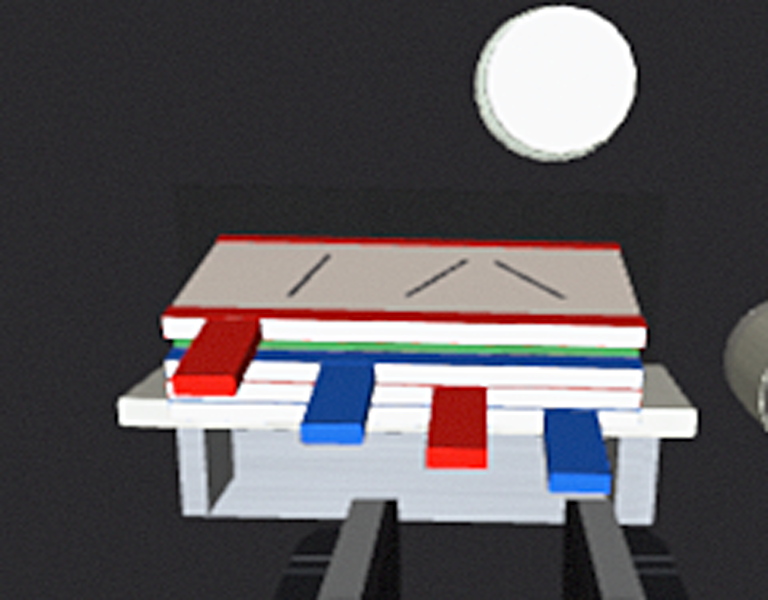

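```bash
cat > m1.py <<'E'
from h import *
_,c4=load('w4');_,c5=load('w5')
f4=lambda u,v:(u/3.2+270-.3,v/3+70-.3); f5=lambda u,v:(u/3.2+170-.3,v/3+70-.3)
P={'A_l':((167,397),(174,394)),'A_r':((227,396),(237,393)),
'ka_l':((289,445),(300,443)),'ka_r':((350,444),(363,442)),
'B_l':((411,469),(426,467)),'B_r':((473,468),(487,466)),
'kb_l':((532,496),(549,492)),'kb_r':((595,496),(610,490)),
'Abot_l':((129,239),(217,237)),'Abot_r':((529,249),(619,246)),'Atop_l':((121,316),(163,315)),'Atop_r':((604,323),(645,322)),
'wall_l':((57,425),(119,423)),'wall_r':((634,436),(697,434))}
for k,(a,b) in P.items():
    p,e=tri([(c4,f4(*a)),(c5,f5(*b))]); print(k,(p*1000).round(1),np.round(e,1))
E
python3 m1.py
```

```text
A_l [ 576.7 -327.6  134.7] [0.2 0.2]
A_r [ 577.2 -308.6  131.8] [0.2 0.2]
ka_l [ 593.7 -288.8  135.5] [0. 0.]
ka_r [ 594.1 -269.   133.6] [0. 0.]
B_l [ 603.1 -248.9  134.1] [0. 0.]
B_r [ 602.4 -229.3  135.1] [0. 0.]
kb_l [ 612.5 -209.2  134.8] [0.3 0.3]
kb_r [ 611.4 -189.7  136.7] [0.6 0.6]
Abot_l [ 538.9 -342.9   10.8] [0. 0.]
Abot_r [ 543.9 -172.1    9.4] [0.2 0.2]
Atop_l [ 558.7 -343.6   88.7] [0.2 0.2]
Atop_r [ 561.3 -173.4   91.6] [0.3 0.3]
wall_l [ 606.5 -369.2   74.2] [0.1 0.1]
wall_r [ 611.6 -148.8   75.1] [0. 0.]
```

```bash
python3 -c "
from h import *
go([.570,-.3186,.165],3.1186)"
```

```text
t 4.78 pos [ 0.5586 -0.2306  0.2911] yaw 3.1372 w 0.0258 F [ 0.3  0.6 -0.3] q [-0.52  0.37  0.27  1.47 -0.   -0.52]
shift [-0.0118 -0.088   0.1261] turn 0.0186
```

>>> apply_moves(plan=[-0.006, -0.045, 0.02, 0.01, -0.012, -0.088, 0.05, 0.0186, -0.012, -0.088, 0.09, 0.0186, -0.012, -0.088, 0.126, 0.0186, -0.012, -0.088, 0.126, 0.0186], gripper=0.71)

```text
t: 5.4
position: [0.5682, -0.3172, 0.1614]
eef_rot: [0.012, 1.0, 0.002, -0.003]
wrist_force: [0.4, 0.6, 0.2]
gripper_width: 0.0248
```

```bash
python3 -c "
from h import *
im,c,s=snap('wrist','w6')
cv2.imwrite('pics/w6c.png',cv2.resize(im[170:370,200:440],None,fx=3.2,fy=3,interpolation=cv2.INTER_CUBIC))
go([.570,-.3186,.1],3.1186)"
```

```text
t 5.45 pos [ 0.5695 -0.3177  0.1641] yaw 3.119 w 0.0247 F [-0.4  0.3  0.3] q [-0.63  0.49  0.15  1.23  0.   -0.61]
shift [-0.0007 -0.001   0.0641] turn 0.0004
```

View pics/w6c.png

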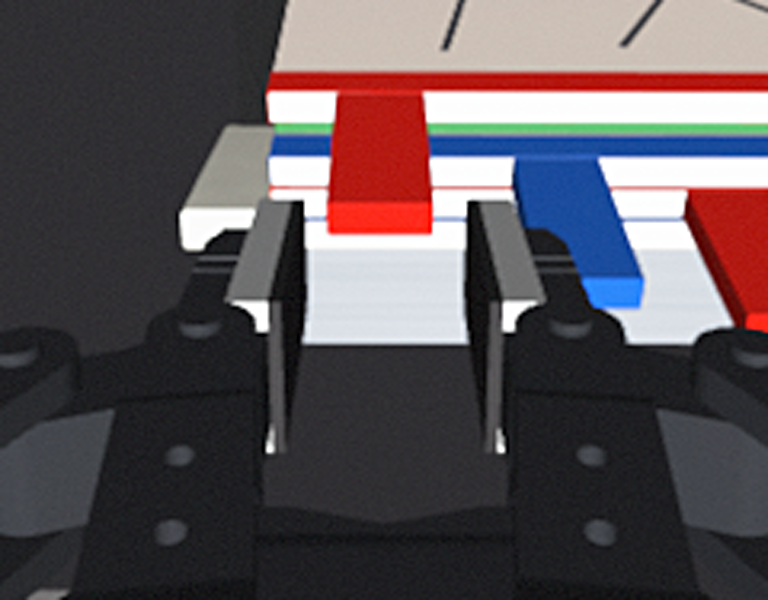

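>>> apply_moves(plan=[-0.0005, -0.0008, 0.02, 0, -0.0005, -0.0008, 0.04, 0, -0.0005, -0.0008, 0.055, 0, -0.0005, -0.0008, 0.063, 0, -0.0005, -0.0008, 0.064, 0])

```text
t: 6.08
position: [0.5711, -0.3183, 0.1015]
eef_rot: [0.011, 1.0, 0.0, 0.0]
wrist_force: [0.6, -0.4, -0.3]
gripper_width: 0.0247
```

```bash
python3 -c "
from h import *
im,c,s=snap('wrist','w7')
cv2.imwrite('pics/w7c.png',cv2.resize(im[170:370,200:440],None,fx=3.2,fy=3,interpolation=cv2.INTER_CUBIC))
go([.570,-.3186,.1],3.1186)"
```

```text
t 6.12 pos [ 0.5713 -0.3184  0.1017] yaw 3.1202 w 0.0252 F [-0.3  0.1  0.4] q [-0.63  0.53  0.05  1.09  0.   -0.61]
shift [ 0.0013 -0.0002  0.0017] turn 0.0016
```

View pics/w7c.png

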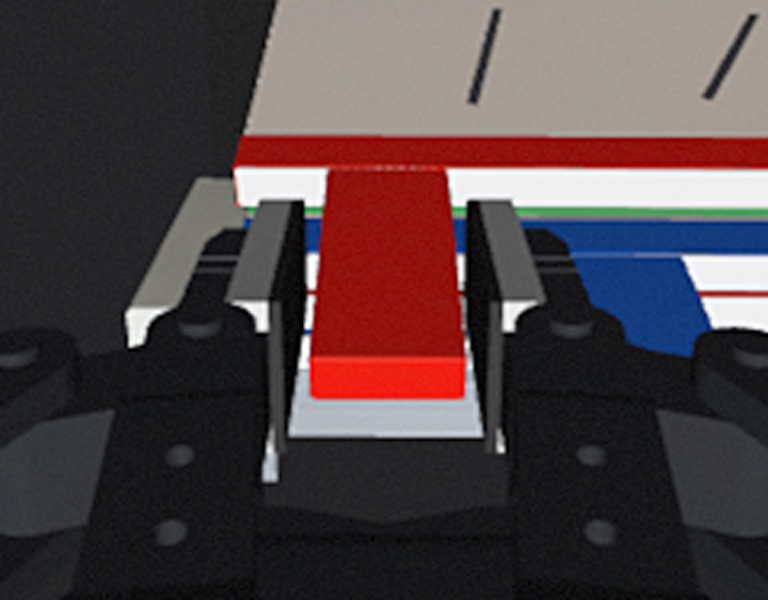

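>>> apply_moves(plan=[0, 0, 0, 0, 0, 0, 0, 0, 0, 0, 0, 0, 0, 0, 0, 0, 0, 0, 0, 0], gripper=0.9, newtons=80)

```text
t: 6.75
position: [0.5714, -0.3184, 0.1021]
eef_rot: [0.011, 1.0, -0.0, 0.001]
wrist_force: [-0.0, 0.7, 5.6]
gripper_width: 0.0184
```

>>> apply_moves(plan=[0.001, 0, -0.005, 0, 0.002, 0, -0.015, 0, 0.003, 0, -0.025, 0, 0.005, 0, -0.035, 0, 0.006, 0, -0.04, 0])

```text
t: 7.38
position: [0.5653, -0.3184, 0.1424]
eef_rot: [0.011, 1.0, -0.0, 0.001]
wrist_force: [-0.2, 0.7, -3.0]
gripper_width: 0.0183
```

```bash
python3 -c "
from h import *
snap('wrist','w8');im,c,s=snap('scene','s8')
cv2.imwrite('pics/s8c.png',cv2.resize(im[140:265,170:330],None,fx=4.5,fy=4.5,interpolation=cv2.INTER_CUBIC))
go([.570,-.3186,.34],3.1186)"
```

```text
t 7.47 pos [ 0.5653 -0.3184  0.1422] yaw 3.1201 w 0.0185 F [ 1.   0.2 -3. ] q [-0.64  0.49  0.09  1.17  0.   -0.62]
shift [-0.0049 -0.0002 -0.1978] turn 0.0015
```

View pics/w8.png

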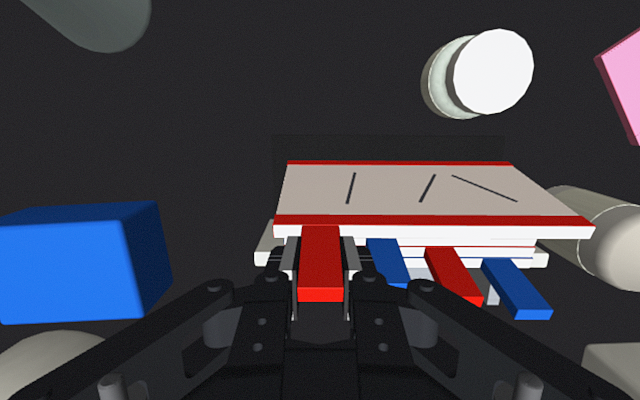

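View pics/s8c.png

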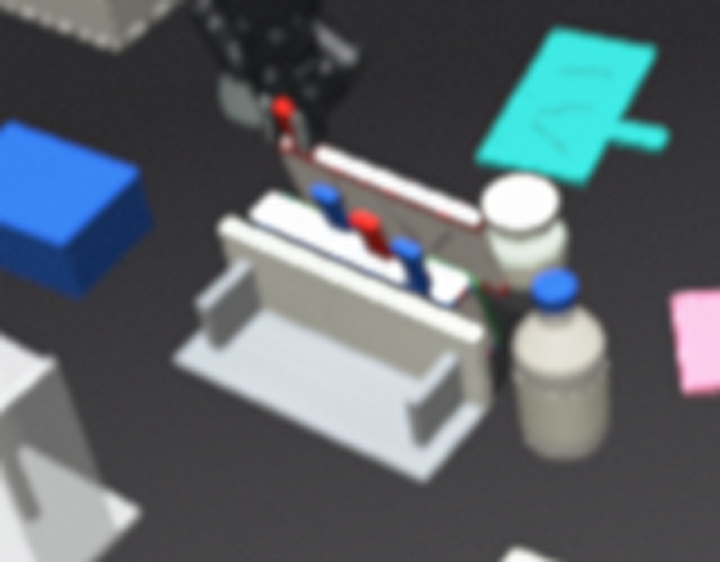

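>>> apply_moves(plan=[0, 0, -0.05, 0, 0, 0, -0.1, 0, 0, 0.01, -0.15, 0, 0, 0.05, -0.18, 0, 0, 0.11, -0.185, 0])

```text
t: 8.1
position: [0.5684, -0.2089, 0.3285]
eef_rot: [0.012, 1.0, -0.001, 0.002]
wrist_force: [1.2, 1.2, -2.4]
gripper_width: 0.0183
```

```bash
python3 -c "
from h import *
a=cv2.imread('pics/top0.png')[135:260,90:250]; cv2.imwrite('pics/bt.png',cv2.resize(a,None,fx=4.5,fy=4.5,interpolation=cv2.INTER_CUBIC))
a=cv2.imread('pics/scene0.png')[205:315,390:530]; cv2.imwrite('pics/bs.png',cv2.resize(a,None,fx=5,fy=5,interpolation=cv2.INTER_CUBIC))
go([.570,.38,.34],-1.59)"
```

```text
t 8.1 pos [ 0.5684 -0.2089  0.3285] yaw 3.1172 w 0.0183 F [ 1.2  1.2 -2.4] q [-0.48  0.37  0.37  1.56  0.   -0.46]
shift [ 0.0127  0.5888 -0.0128] turn -1.576
```

View pics/bt.png

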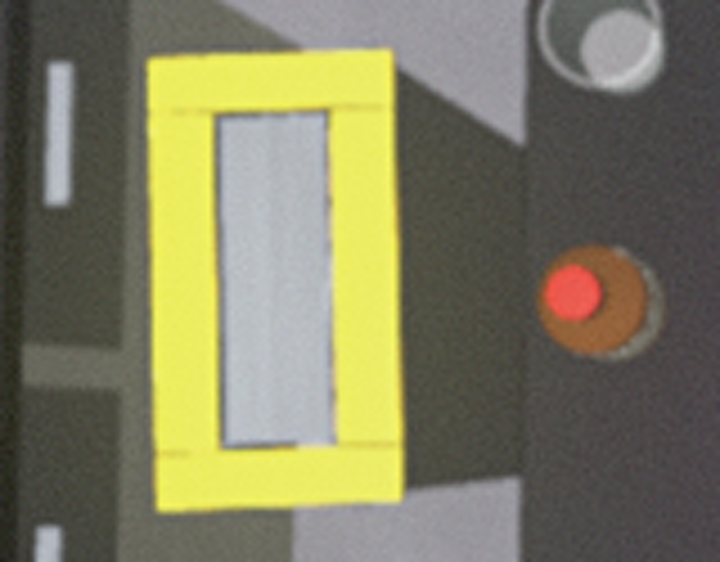

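View pics/bs.png

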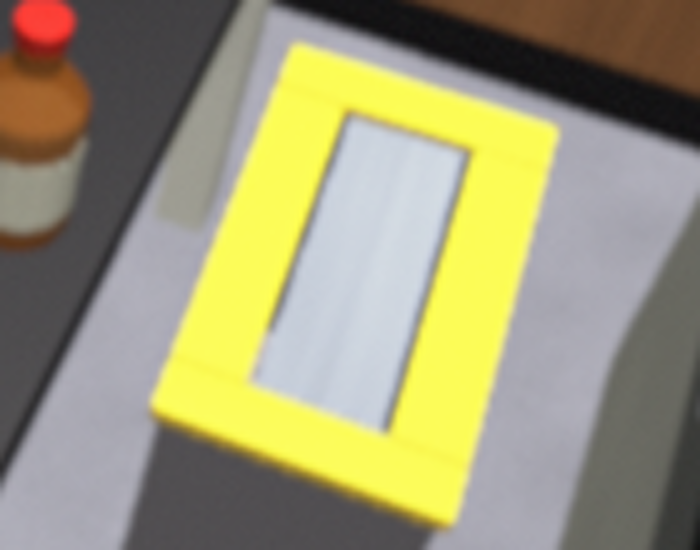

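```bash
python3 - <<'E'
from h import *
ct,cs=eyes.calibration("top"),eyes.calibration("scene")
ft=lambda u,v:(u/4.5+90-.4,v/4.5+135-.4); fs=lambda u,v:(u/5+390-.4,v/5+205-.4)
P={'s++':((215,113),(388,433)),'s+-':((329,111),(250,380)),'s--':((338,444),(346,112)),'s-+':((221,447),(470,148)),
'l++':((148,60),(452,522)),'l+-':((392,50),(153,405)),'l--':((403,500),(297,43)),'l-+':((157,510),(557,128))}
r={}
for k,(a,b) in P.items():
    p,e=tri([(ct,ft(*a)),(cs,fs(*b))]); r[k]=p; print(k,(p*1000).round(1),np.round(e,1), (onz(ct,ft(*a),.09)*1000).round(1))
for t in 'sl':
    q=[r[t+k] for k in('++','+-','--','-+')]; print(np.mean(q,0).round(4))
    d=(q[0]+q[1]-q[2]-q[3])/2; print('len',np.linalg.norm(d),'yaw',np.arctan2(d[1],d[0]), 'w',np.linalg.norm(q[0]+q[3]-q[1]-q[2])/2)
E
```

```text
s++ [614.7 420.8  89.2] [1.7 1.7] [615.1 418.8  90. ]
s+- [616.3 351.1  88.5] [1.8 1.8] [616.7 348.9  90. ]
s-- [410.2 342.6  84.4] [1.7 1.7] [410.8 339.4  90. ]
s-+ [408.6 411.6  89.5] [0.9 0.9] [408.9 410.6  90. ]
l++ [648.1 462.2  87.8] [0.7 0.7] [647.9 460.7  90. ]
l+- [654.6 312.9  89.1] [1.9 1.9] [655.  310.8  90. ]
l-- [375.7 301.8  89.1] [2.5 2.5] [376.5 299.1  90. ]
l-+ [369.9 450.5  88.4] [1.3 1.3] [370.3 448.5  90. ]
[0.5125 0.3815 0.0879]
len 0.20632035904303764 yaw 0.04280152602018935 w 0.06949661775487159
[0.512  0.3818 0.0886]
len 0.2787647194931644 yaw 0.04092666059354395 w 0.1491252346348128
```

>>> apply_moves(plan=[0.001, 0.06, 0, -0.16, 0.002, 0.12, 0, -0.33, 0.003, 0.18, 0, -0.5, 0.004, 0.24, 0, -0.67, 0.006, 0.3, 0, -0.84])

```text
t: 8.72
position: [0.5675, 0.0938, 0.3261]
eef_rot: [-0.4, 0.916, 0.0, 0.0]
wrist_force: [1.1, 1.1, -3.3]
gripper_width: 0.0185
```

```bash
python3 -c "
from h import *
go([.5717,.390,.32],-1.529)"
```

```text
t 8.72 pos [0.5675 0.0938 0.3261] yaw -2.3176 w 0.0185 F [ 1.1  1.1 -3.3] q [ 0.02  0.31  0.27  1.53  0.   -0.8 ]
shift [-0.2202  0.1981  0.0061] turn -0.7886
```

>>> apply_moves(plan=[-0.042, 0.038, 0, -0.16, -0.084, 0.076, 0, -0.32, -0.126, 0.114, 0, -0.48, -0.168, 0.152, 0, -0.64, -0.21, 0.189, 0.006, -0.788])

```text
t: 9.35
position: [0.5732, 0.3764, 0.3205]
eef_rot: [0.721, -0.692, 0.0, -0.0]
wrist_force: [0.9, 0.7, -1.9]
gripper_width: 0.0185
```

>>> apply_moves(plan=[-0.01, 0, 0.01, 0, -0.013, 0, 0.03, 0, -0.013, 0, 0.05, 0, -0.013, 0, 0.06, 0, -0.013, 0, 0.06, 0])

```text
t: 9.98
position: [0.5725, 0.3865, 0.2595]
eef_rot: [0.719, -0.695, -0.0, 0.001]
wrist_force: [-0.6, 0.4, -0.9]
gripper_width: 0.0183
```

```bash
python3 -c "
from h import *
im,c,s=snap('scene','s9')
cv2.imwrite('pics/s9c.png',cv2.resize(im[120:320,370:570],None,fx=3,fy=3,interpolation=cv2.INTER_CUBIC))
im,c,s=snap('top','t9')
cv2.imwrite('pics/t9c.png',cv2.resize(im[135:260,90:250],None,fx=4.5,fy=4.5,interpolation=cv2.INTER_CUBIC))
snap('wrist','w9')
go([.5717,.390,.24],-1.529)"
```

```text
t 10.12 pos [0.5733 0.3872 0.2614] yaw -1.5356 w 0.0185 F [ 0.7  0.1 -2.2] q [ 0.48  0.56  0.49  1.5   0.   -1.13]
shift [-0.0028  0.0015  0.0214] turn -0.0066
```

View pics/s9c.png

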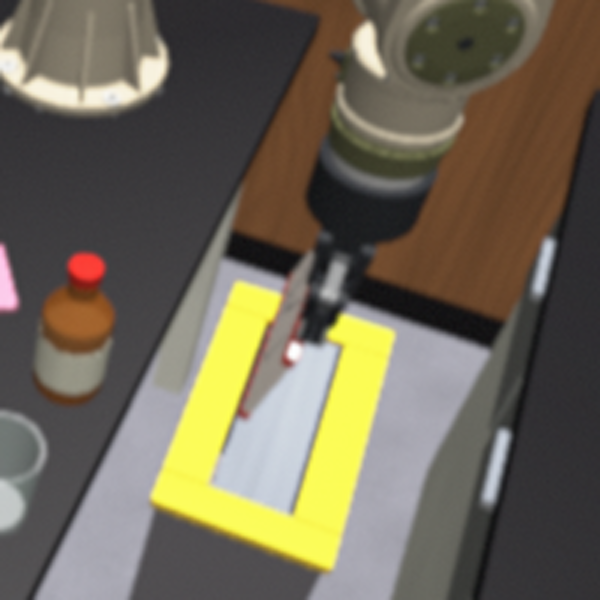

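View pics/t9c.png

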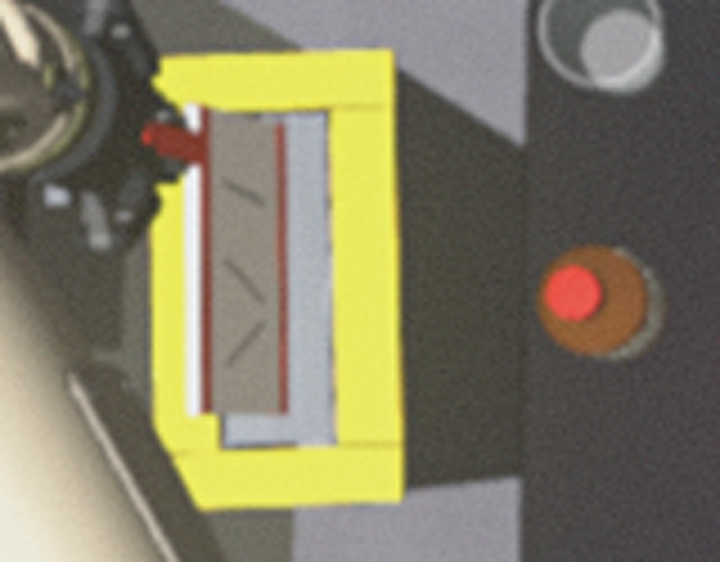

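View pics/w9.png

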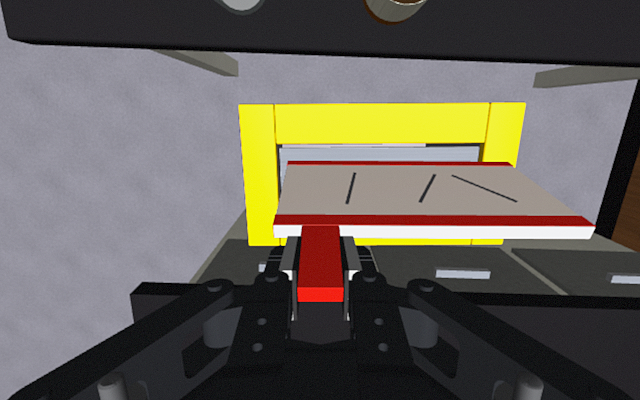

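```bash
cat > m2.py <<'E'
from h import *
import sys
C=np.array([.512,.3815]);th=.042
def binf(p): d=np.array(p[:2])-C; return np.array([np.cos(th)*d[0]+np.sin(th)*d[1],-np.sin(th)*d[0]+np.cos(th)*d[1]])
if __name__=="__main__":
    _,cw=load('w9');_,ct=load('t9')
    ft=lambda u,v:(u/4.5+90-.4,v/4.5+135-.4)
    for a,b in (((287,161),ft(282,122)),((513,163),ft(284,411))):
        p,e=tri([(cw,a),(ct,b)]); print(p.round(4),np.round(e,1),binf(p).round(4), binf(onz(cw,a,.162)).round(4))
E
python3 m2.py
```

```text
[0.6008 0.3582 0.1524] [0.2 0.2] [ 0.0877 -0.027 ] [ 0.0865 -0.0285]
[0.4301 0.3486 0.1734] [1.6 1.6] [-0.0832 -0.0294] [-0.0909 -0.0258]
```

>>> apply_moves(plan=[-0.004, 0.0015, 0.01, -0.0066, -0.008, 0.0015, 0.03, -0.0066, -0.008, 0.0015, 0.055, -0.0066, -0.008, 0.0015, 0.08, -0.0066, -0.008, 0.0015, 0.1, -0.0066])

```text
t: 10.75
position: [0.5706, 0.3955, 0.1589]
eef_rot: [0.722, -0.692, -0.0, 0.0]
wrist_force: [0.1, 0.3, -1.6]
gripper_width: 0.0183
```

```bash
python3 -c "
from h import *
im,c,s=snap('top','t10')
cv2.imwrite('pics/t10c.png',cv2.resize(im[135:260,90:250],None,fx=4.5,fy=4.5,interpolation=cv2.INTER_CUBIC))
go([.572,.395,.092],-1.529)"
```

```text
t 10.8 pos [0.5695 0.3948 0.1559] yaw -1.528 w 0.0189 F [-1.3 -1.  -5.1] q [ 0.49  0.58  0.27  1.27  0.   -1.12]
shift [-0.0002 -0.0028  0.0638] turn 0.001
```

View pics/t10c.png

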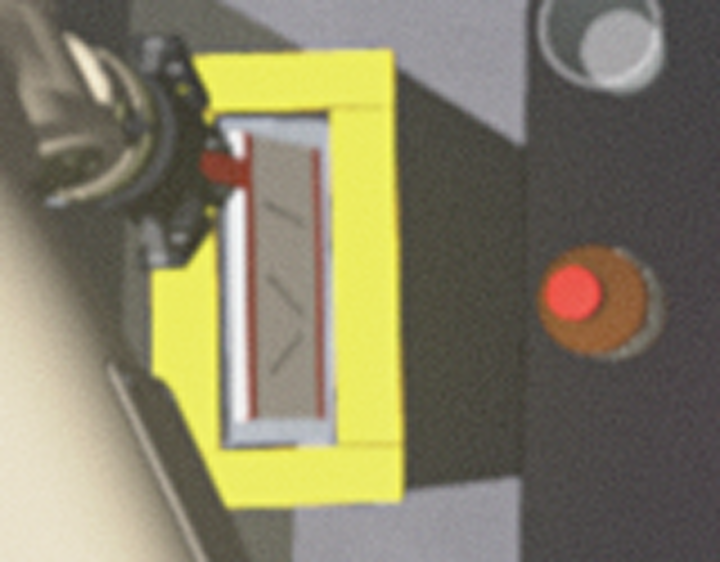

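>>> apply_moves(plan=[0, -0.0025, 0.015, 0, 0, -0.0025, 0.03, 0, 0, -0.0025, 0.045, 0, 0, -0.0025, 0.06, 0, 0, -0.0025, 0.064, 0])

```text
t: 11.42
position: [0.5727, 0.395, 0.0946]
eef_rot: [0.722, -0.692, -0.0, 0.001]
wrist_force: [-0.4, -0.7, -2.0]
gripper_width: 0.0184
```

```bash
python3 -c "
from h import *
im,c,s=snap('top','t11')
cv2.imwrite('pics/t11c.png',cv2.resize(im[135:260,90:250],None,fx=4.5,fy=4.5,interpolation=cv2.INTER_CUBIC))
im,c,s=snap('wrist','w11')
go([.572,.395,.092],-1.529)"
```

```text
t 11.53 pos [0.5731 0.3952 0.0955] yaw -1.5283 w 0.0185 F [-0.7 -0.8 -2.2] q [ 0.49  0.61  0.18  1.14 -0.   -1.12]
shift [0.0001 0.0011 0.0035] turn 0.0007
```

View pics/t11c.png

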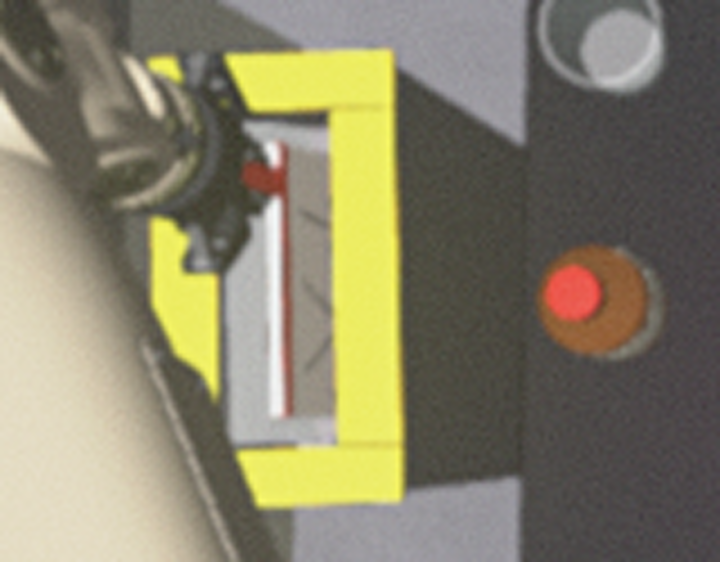

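View pics/w11.png

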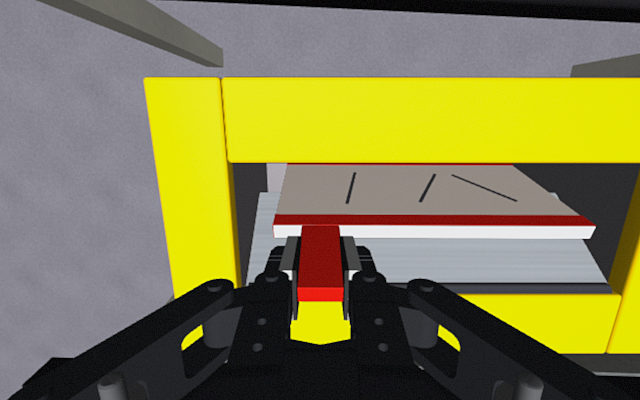

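>>> apply_moves(plan=[0, 0, 0.006, 0, 0, 0, 0.01, 0, 0, 0, 0.01, 0, 0, 0, 0.01, 0, 0, 0, 0.01, 0])

```text
t: 12.15
position: [0.5736, 0.3955, 0.0865]
eef_rot: [0.722, -0.692, 0.0, -0.0]
wrist_force: [-0.0, -0.5, -2.2]
gripper_width: 0.0185
```

>>> apply_moves(plan=[0, 0, 0, 0, 0, 0, 0, 0, 0, 0, 0, 0, 0, 0, 0, 0, 0, 0, 0, 0], gripper=0.6)

```text
t: 12.78
position: [0.5735, 0.3955, 0.0863]
eef_rot: [0.722, -0.692, -0.0, -0.0]
wrist_force: [-0.1, -0.0, -0.4]
gripper_width: 0.034
```

>>> apply_moves(plan=[0, 0, -0.04, 0, 0, 0, -0.1, 0, 0, 0, -0.15, 0, 0, 0, -0.2, 0, 0, 0, -0.2, 0])

```text
t: 13.4
position: [0.5753, 0.3964, 0.2921]
eef_rot: [0.722, -0.692, 0.001, -0.005]
wrist_force: [0.4, 0.0, 0.4]
gripper_width: 0.0342
```

```bash
python3 -c "
from h import *
im,c,s=snap('wrist','w12')
go([.572,.395,.32],-1.529)"
```

```text
t 13.45 pos [0.5746 0.396  0.2889] yaw -1.5284 w 0.0341 F [-0.2 -0.1 -0.2] q [ 0.49  0.58  0.59  1.58  0.   -1.12]
shift [ 0.0008  0.0024 -0.0311] turn 0.0006
```

View pics/w12.png

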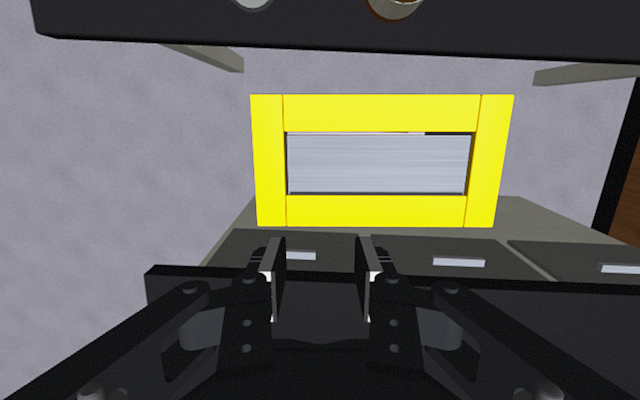

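>>> apply_moves(plan=[0.06, 0, -0.005, 0.16, 0.12, 0, -0.01, 0.33, 0.18, 0, -0.01, 0.5, 0.24, 0, -0.01, 0.67, 0.3, 0.005, -0.01, 0.84], gripper=0.71)

```text
t: 14.08
position: [0.5804, 0.0935, 0.2942]
eef_rot: [-0.374, 0.927, 0.0, -0.001]
wrist_force: [0.6, -1.4, 0.3]
gripper_width: 0.0247
```

```bash
python3 -c "
from h import *
go([.5586,-.2,.295],3.1186)"
```

```text
t 14.07 pos [0.5804 0.0935 0.2942] yaw -2.3739 w 0.0247 F [ 0.6 -1.4  0.3] q [ 0.02  0.34  0.23  1.47 -0.   -0.74]
shift [ 0.2196 -0.196  -0.0008] turn 0.7906
```

>>> apply_moves(plan=[0.042, -0.038, 0, 0.16, 0.084, -0.076, 0, 0.32, 0.126, -0.114, 0, 0.48, 0.168, -0.152, 0, 0.64, 0.21, -0.189, 0, 0.79])

```text
t: 14.7
position: [0.5619, -0.1879, 0.2943]
eef_rot: [0.011, 1.0, 0.001, -0.001]
wrist_force: [-0.7, -0.4, 0.6]
gripper_width: 0.0248
```

>>> apply_moves(plan=[0, 0, 0, 0, 0, 0, 0, 0, 0, 0, 0, 0, 0, 0, 0, 0, 0, 0, 0, 0])

```text
t: 15.32
position: [0.5632, -0.1855, 0.2964]
eef_rot: [0.008, 1.0, 0.0, 0.0]
wrist_force: [0.5, 0.5, -0.1]
gripper_width: 0.0253
```

```bash
python3 -c "
from h import *
im,c,s=snap('wrist','v1')
cv2.imwrite('pics/v1c.png',cv2.resize(im[70:270,170:410],None,fx=3.2,fy=3,interpolation=cv2.INTER_CUBIC))
go([.5586,-.28,.295],3.1186)"
```

```text
t 15.38 pos [ 0.5632 -0.1857  0.2965] yaw 3.1261 w 0.0248 F [-0.5  0.5  0.6] q [-0.45  0.34  0.25  1.47  0.   -0.44]
shift [ 0.0031 -0.0944  0.0015] turn 0.0075
```

>>> apply_moves(plan=[0, -0.05, 0, 0, 0, -0.09, 0, 0, 0, -0.09, 0, 0, 0, -0.09, 0, 0, 0, -0.09, 0, 0])

```text
t: 16.0
position: [0.5616, -0.2753, 0.2965]
eef_rot: [0.008, 1.0, 0.0, 0.0]
wrist_force: [-0.4, 0.6, -0.2]
gripper_width: 0.0248
```

```bash
python3 -c "
from h import *
im,c,s=snap('wrist','v2')
cv2.imwrite('pics/v2c.png',cv2.resize(im[70:270,230:470],None,fx=3.2,fy=3,interpolation=cv2.INTER_CUBIC))
go([.5586,-.28,.295],3.1186)"
```

```text
t 16.05 pos [ 0.5616 -0.2753  0.2966] yaw 3.1263 w 0.0247 F [-0.1 -0.3 -0. ] q [-0.58  0.41  0.35  1.51  0.   -0.57]
shift [ 0.003  -0.0048  0.0016] turn 0.0077
```

View pics/v1c.png

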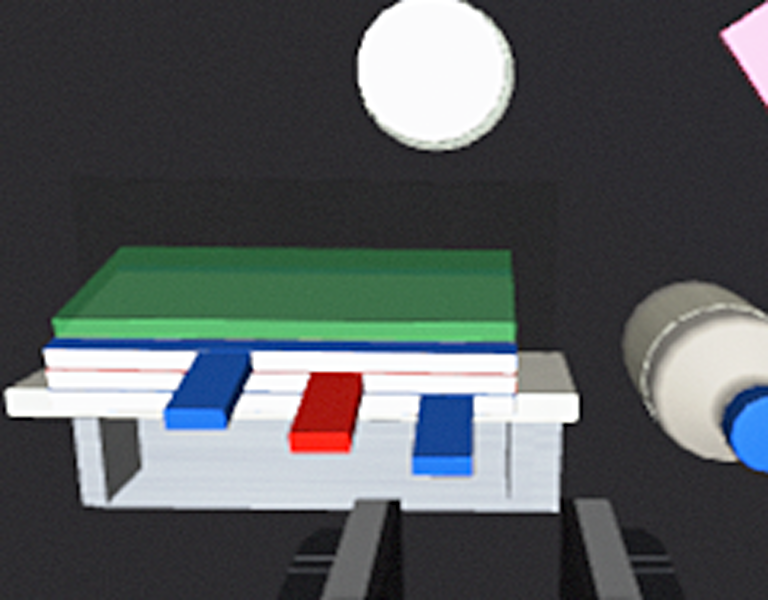

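View pics/v2c.png

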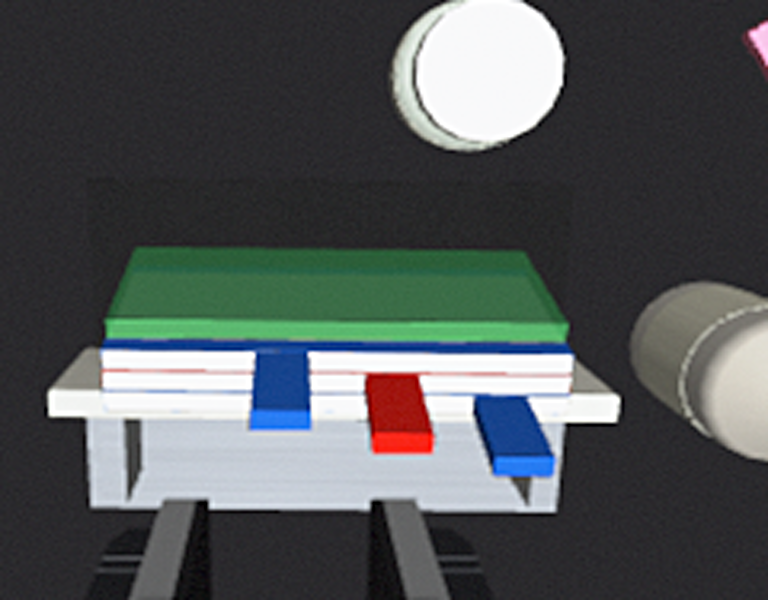

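```bash
python3 - <<'E'
from h import *
_,c4=load('v1');_,c5=load('v2')
f4=lambda u,v:(u/3.2+170-.3,v/3+70-.3); f5=lambda u,v:(u/3.2+230-.3,v/3+70-.3)
P={'ka_l':((165,428),(250,428)),'ka_r':((226,428),(310,428)),'B_l':((289,451),(374,452)),'B_r':((350,451),(433,451)),'kb_l':((412,474),(494,475)),'kb_r':((472,474),(553,474))}
for k,(a,b) in P.items():
    p,e=tri([(c4,f4(*a)),(c5,f5(*b))]); print(k,(p*1000).round(1),np.round(e,1))
go([.596,-.239,.165],3.1186)
E
```

```text
ka_l [ 594.  -288.9  133.6] [0.1 0.1]
ka_r [ 594.6 -269.4  132.5] [0.1 0.1]
B_l [ 602.4 -248.7  135.9] [0. 0.]
B_r [ 603.3 -229.3  133.7] [0.1 0.1]
kb_l [ 611.8 -209.2  134.8] [0. 0.]
kb_r [ 612.4 -189.6  133.7] [0.1 0.1]
t 16.05 pos [ 0.5616 -0.2753  0.2966] yaw 3.1263 w 0.0247 F [-0.1 -0.3 -0. ] q [-0.58  0.41  0.35  1.51  0.   -0.57]
shift [-0.0338  0.0368  0.1316] turn 0.0077
```

>>> apply_moves(plan=[-0.034, 0.037, 0.03, 0.0077, -0.034, 0.037, 0.07, 0.0077, -0.034, 0.037, 0.11, 0.0077, -0.034, 0.037, 0.131, 0.0077, -0.034, 0.037, 0.131, 0.0077])

```text
t: 16.68
position: [0.595, -0.2384, 0.1635]
eef_rot: [0.012, 1.0, 0.001, -0.002]
wrist_force: [0.3, -0.2, 0.3]
gripper_width: 0.0247
```

```bash
python3 -c "
from h import *
im,c,s=snap('wrist','v3')
cv2.imwrite('pics/v3c.png',cv2.resize(im[170:370,200:440],None,fx=3.2,fy=3,interpolation=cv2.INTER_CUBIC))
go([.5955,-.239,.1],3.1186)"
```

```text
t 16.73 pos [ 0.5959 -0.239   0.1652] yaw 3.1181 w 0.0247 F [ 0.9 -0.4  0. ] q [-0.51  0.47  0.11  1.22  0.   -0.48]
shift [ 0.0003 -0.      0.0652] turn -0.0005
```

View pics/v3c.png

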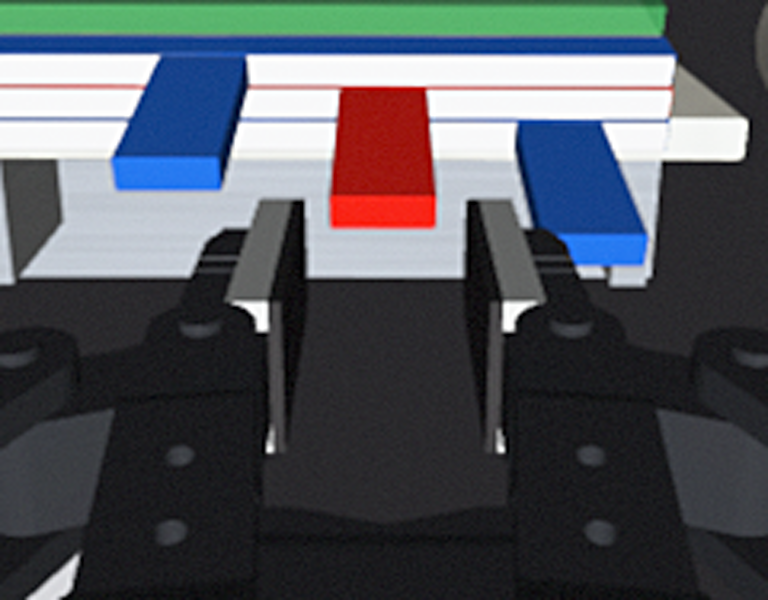

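Centred (tab 331–435 between pads 303–468). Descending.

>>> apply_moves(plan=[0, 0, 0.015, 0, 0, 0, 0.03, 0, 0, 0, 0.045, 0, 0, 0, 0.06, 0, 0, 0, 0.064, 0])

```text
t: 17.35
position: [0.5951, -0.2395, 0.0994]
eef_rot: [0.012, 1.0, 0.001, -0.001]
wrist_force: [0.8, -0.3, -0.8]
gripper_width: 0.0248
```

```bash
python3 -c "
from h import *
im,c,s=snap('wrist','v4')
cv2.imwrite('pics/v4c.png',cv2.resize(im[170:370,200:440],None,fx=3.2,fy=3,interpolation=cv2.INTER_CUBIC))
go([.5955,-.239,.1],3.1186)"
```

```text
t 17.4 pos [ 0.5953 -0.2396  0.0996] yaw 3.117 w 0.025 F [-0.9 -0.5 -0.3] q [-0.51  0.51  0.01  1.08  0.   -0.48]
shift [-0.0001  0.0006 -0.0004] turn -0.0016
```

View pics/v4c.png

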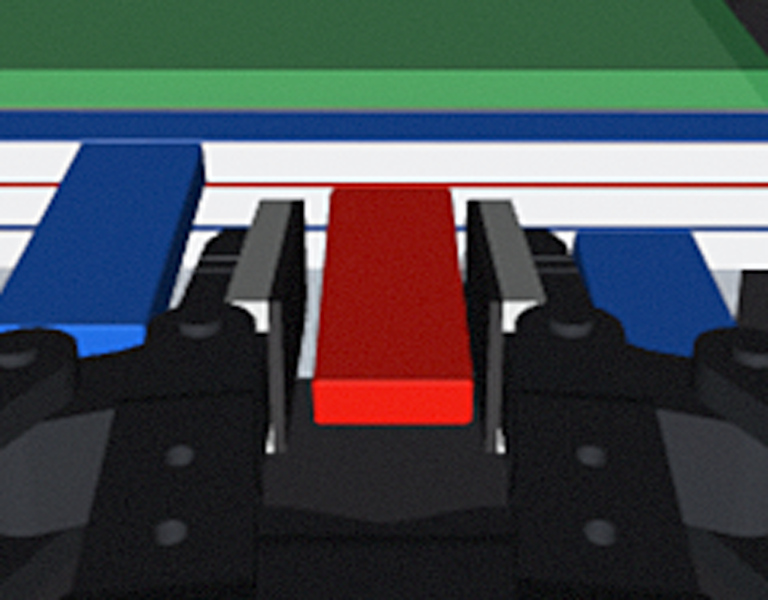

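>>> apply_moves(plan=[0, 0.0007, 0, 0, 0, 0.0007, 0, 0, 0, 0.0007, 0, 0, 0, 0.0007, 0, 0, 0, 0.0007, 0, 0], gripper=0.9, newtons=80)

```text
t: 18.02
position: [0.5958, -0.2391, 0.1011]
eef_rot: [0.012, 1.0, 0.0, -0.0]
wrist_force: [-2.0, 0.9, -3.1]
gripper_width: 0.0185
```

>>> apply_moves(plan=[-0.001, 0, -0.006, 0, -0.0025, 0, -0.012, 0, -0.004, 0, -0.018, 0, -0.005, 0, -0.024, 0, -0.0063, 0, -0.03, 0])

```text
t: 18.65
position: [0.6027, -0.2395, 0.1319]
eef_rot: [0.012, 1.0, -0.0, 0.0]
wrist_force: [-0.7, -0.0, -2.6]
gripper_width: 0.0183
```

```bash
python3 -c "
from h import *
snap('wrist','v5');im,c,s=snap('scene','vs5')
cv2.imwrite('pics/vs5c.png',cv2.resize(im[140:265,170:330],None,fx=4.5,fy=4.5,interpolation=cv2.INTER_CUBIC))
go([.595,-.239,.2],3.1186)"
```

```text
t 18.75 pos [ 0.6029 -0.2397  0.1325] yaw 3.1171 w 0.0184 F [-1.  -0.7  0.3] q [-0.5   0.5   0.08  1.15  0.   -0.48]
shift [ 0.0079  0.0004 -0.0676] turn -0.0015
```

View pics/v5.png

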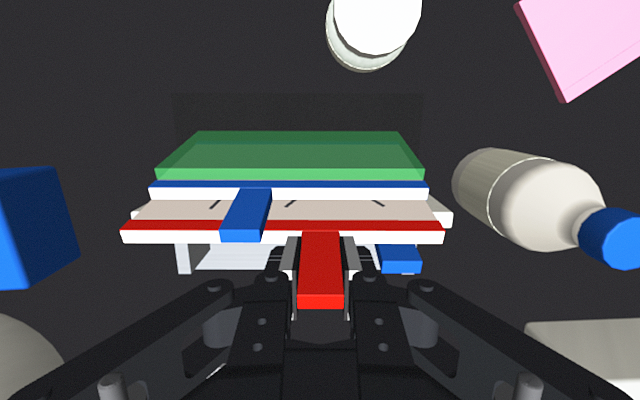

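View pics/vs5c.png

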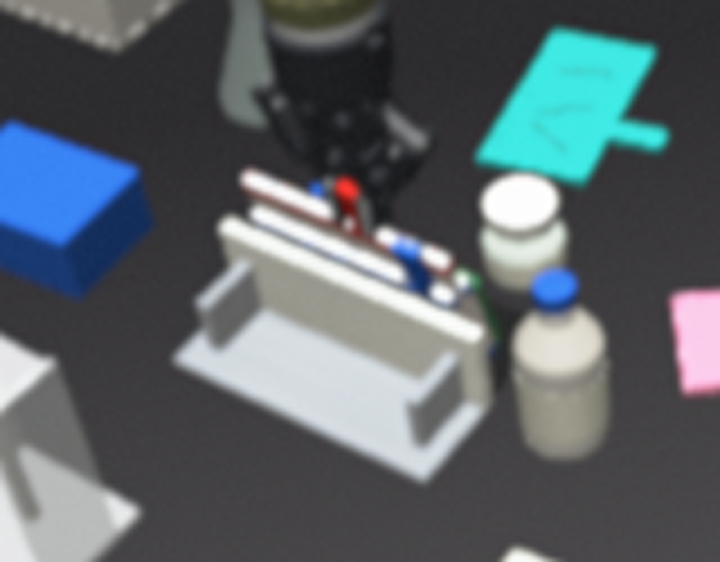

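>>> apply_moves(plan=[-0.003, 0, -0.014, 0, -0.006, 0, -0.028, 0, -0.009, 0, -0.042, 0, -0.012, 0, -0.056, 0, -0.0145, 0, -0.07, 0])

```text
t: 19.38
position: [0.6174, -0.2399, 0.2025]
eef_rot: [0.012, 1.0, -0.0, 0.0]
wrist_force: [1.0, 0.3, -3.5]
gripper_width: 0.0188
```

>>> apply_moves(plan=[-0.003, 0, -0.014, 0, -0.006, 0, -0.028, 0, -0.009, 0, -0.042, 0, -0.01, 0, -0.07, 0, -0.01, 0, -0.11, 0])

```text
t: 20.0
position: [0.6265, -0.2398, 0.3114]
eef_rot: [0.012, 1.0, 0.001, -0.001]
wrist_force: [-0.1, -1.0, -1.4]
gripper_width: 0.0187
```

```bash
python3 -c "
from h import *
snap('wrist','v6');im,c,s=snap('scene','vs6')
cv2.imwrite('pics/vs6c.png',cv2.resize(im[140:265,170:330],None,fx=4.5,fy=4.5,interpolation=cv2.INTER_CUBIC))
go([.530,.39,.33],-1.529)"
```

```text
t 20.1 pos [ 0.6283 -0.2408  0.317 ] yaw 3.1171 w 0.0183 F [-0.4 -0.7 -2.3] q [-0.49  0.52  0.57  1.61  0.   -0.46]
shift [ 0.1136  0.6281 -0.0162] turn -1.6371
```

View pics/v6.png

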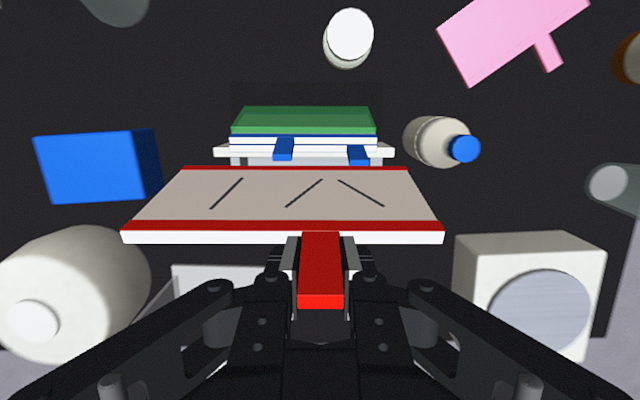

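View pics/vs6c.png

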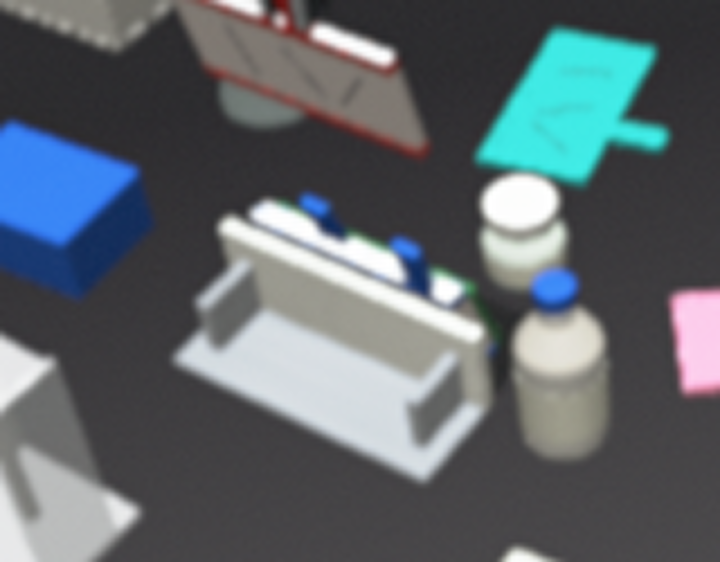

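```bash
python3 -c "
from h import *
go([.4915,.392,.32],-1.529)"
```

```text
t 20.1 pos [ 0.6283 -0.2408  0.317 ] yaw 3.1171 w 0.0183 F [-0.4 -0.7 -2.3] q [-0.49  0.52  0.57  1.61  0.   -0.46]
shift [ 0.1522  0.6292 -0.0065] turn -1.6371
```

>>> apply_moves(plan=[0.014, 0.057, 0, -0.16, 0.028, 0.115, 0, -0.32, 0.042, 0.173, -0.003, -0.48, 0.056, 0.23, -0.006, -0.65, 0.07, 0.288, -0.006, -0.82])

```text
t: 20.72
position: [0.5632, 0.0513, 0.3171]
eef_rot: [-0.39, 0.921, 0.0, 0.0]
wrist_force: [0.6, 1.2, -1.7]
gripper_width: 0.0184
```

```bash
python3 -c "
from h import *
go([.4915,.392,.32],-1.529)"
```

```text
t 20.73 pos [0.5632 0.0513 0.3171] yaw -2.3408 w 0.0184 F [ 0.6  1.2 -1.7] q [-0.05  0.29  0.22  1.5   0.   -0.85]
shift [-0.1947  0.2887 -0.0029] turn -0.8118
```

>>> apply_moves(plan=[-0.033, 0.049, 0, -0.16, -0.066, 0.098, 0, -0.32, -0.1, 0.148, 0, -0.48, -0.134, 0.198, 0, -0.65, -0.167, 0.248, 0, -0.8])

```text
t: 21.35
position: [0.5029, 0.3442, 0.3168]
eef_rot: [0.718, -0.696, 0.0, 0.0]
wrist_force: [1.4, 0.2, -3.2]
gripper_width: 0.0184
```

```bash
python3 -c "
from h import *
go([.4915,.392,.26],-1.529)"
```

```text
t 21.35 pos [0.5029 0.3442 0.3168] yaw -1.541 w 0.0184 F [ 1.4  0.2 -3.2] q [ 0.47  0.38  0.35  1.54 -0.   -1.13]
shift [-0.0481  0.01    0.0568] turn -0.012
```

>>> apply_moves(plan=[-0.03, 0.006, 0.01, -0.006, -0.048, 0.01, 0.03, -0.01, -0.048, 0.01, 0.05, -0.01, -0.048, 0.01, 0.056, -0.01, -0.048, 0.01, 0.056, -0.01])

```text
t: 21.98
position: [0.4923, 0.3898, 0.2609]
eef_rot: [0.719, -0.695, -0.0, 0.001]
wrist_force: [0.2, 0.5, -2.3]
gripper_width: 0.0188
```

```bash
python3 -c "
from h import *
im,c,s=snap('top','vt7')
cv2.imwrite('pics/vt7c.png',cv2.resize(im[135:260,90:250],None,fx=4.5,fy=4.5,interpolation=cv2.INTER_CUBIC))
snap('wrist','v7')
go([.4915,.392,.26],-1.529)"
```

```text
t 22.07 pos [0.493  0.39   0.2622] yaw -1.5368 w 0.0186 F [-0.1 -0.1 -2.1] q [ 0.54  0.42  0.27  1.42  0.   -1.06]
shift [-0.0021  0.0015  0.0022] turn -0.0078
```

View pics/v7.png

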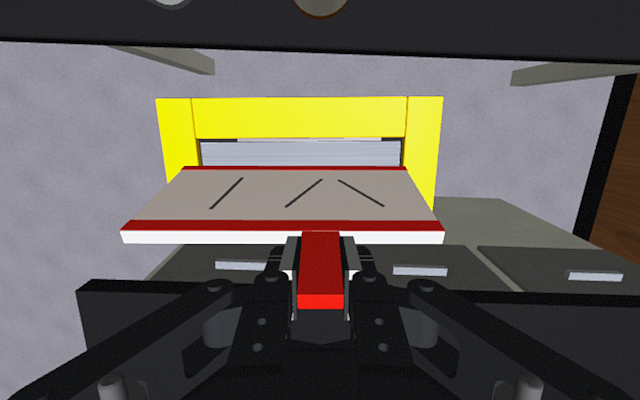

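View pics/vt7c.png

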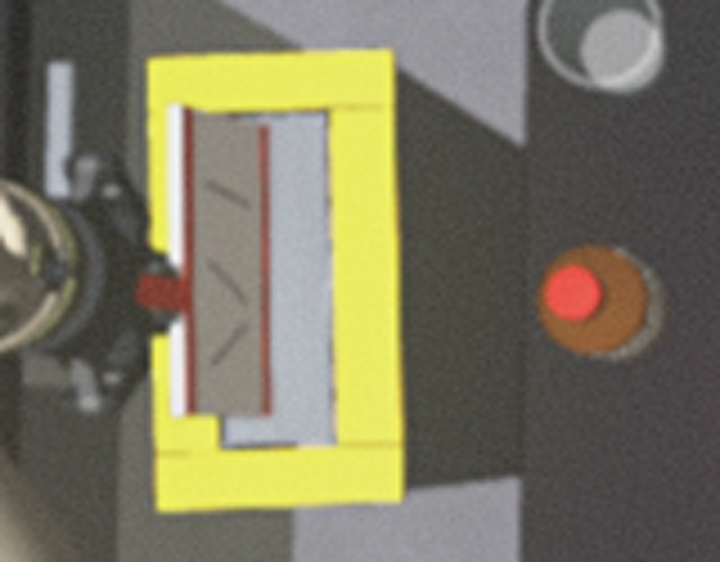

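```bash
python3 - <<'E'
from m2 import *
_,cw=load('v7');_,ct=load('vt7')
ft=lambda u,v:(u/4.5+90-.4,v/4.5+135-.4)
for a,b in (((183,167),ft(265,123)),((406,167),ft(268,412))):
    p,e=tri([(cw,a),(ct,b)]); print(p.round(4),np.round(e,1),binf(p).round(4), binf(onz(cw,a,.162)).round(4))
E
```

```text
[0.5991 0.3653 0.1653] [1.4 1.4] [ 0.0864 -0.0198] [ 0.0886 -0.018 ]
[0.4292 0.3577 0.1733] [1.6 1.6] [-0.0837 -0.0203] [-0.0876 -0.0168]
```

>>> apply_moves(plan=[0, 0.001, 0.02, -0.007, 0, 0.001, 0.045, -0.007, 0, 0.001, 0.07, -0.007, 0, 0.001, 0.09, -0.007, 0, 0.001, 0.11, -0.007])

```text
t: 22.7
position: [0.4925, 0.3902, 0.152]
eef_rot: [0.721, -0.692, 0.0, -0.001]
wrist_force: [-0.0, 0.1, -2.1]
gripper_width: 0.0187
```

>>> apply_moves(plan=[0, 0, 0.015, 0, 0, 0, 0.03, 0, 0, 0, 0.045, 0, 0, 0, 0.06, 0, 0, 0, 0.066, 0])

```text
t: 23.32
position: [0.491, 0.3898, 0.0839]
eef_rot: [0.722, -0.692, -0.0, 0.001]
wrist_force: [0.6, 0.9, -2.3]
gripper_width: 0.0184
```

```bash
python3 -c "
from h import *
snap('wrist','v8')
go([.4915,.392,.086],-1.529)"
```

```text
t 23.38 pos [0.4908 0.3897 0.0836] yaw -1.529 w 0.0188 F [-0.9 -0.4 -4.9] q [ 0.54  0.49 -0.06  1.02 -0.   -1.07]
shift [-0.0023 -0.0008 -0.0024] turn -0.0
```

View pics/v8.png

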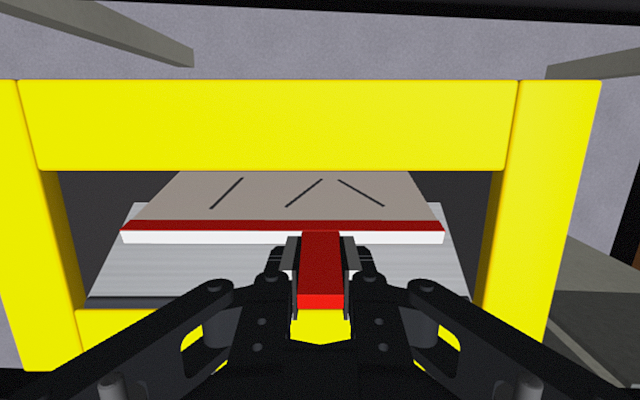

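The plate is well in with the flap open behind it; releasing.

>>> apply_moves(plan=[0, 0, 0, 0, 0, 0, 0, 0, 0, 0, 0, 0, 0, 0, 0, 0, 0, 0, 0, 0], gripper=0.6)

```text
t: 24.0
position: [0.4916, 0.3902, 0.0855]
eef_rot: [0.722, -0.692, 0.0, -0.0]
wrist_force: [-0.4, 0.6, 1.3]
gripper_width: 0.0342
```

>>> apply_moves(plan=[0, 0, -0.04, 0, 0, 0, -0.1, 0, 0, 0, -0.15, 0, 0, 0, -0.2, 0, 0, 0, -0.2, 0])

```text
t: 24.62
position: [0.4933, 0.3912, 0.2906]
eef_rot: [0.722, -0.692, 0.001, -0.004]
wrist_force: [0.4, 0.9, -0.9]
gripper_width: 0.0346
```

>>> apply_moves(plan=[0, 0, 0, 0, 0, 0, 0, 0, 0, 0, 0, 0, 0, 0, 0, 0, 0, 0, 0, 0])

```text
t: 25.25
position: [0.4915, 0.3901, 0.285]
eef_rot: [0.722, -0.692, -0.0, 0.0]
wrist_force: [0.9, 0.9, -0.6]
gripper_width: 0.0346
```

```bash
python3 -c "
from h import *
snap('wrist','e1');snap('scene','es');snap('top','et')
go([.4915,.392,.086],-1.529)"
```

```text
t 25.4 pos [0.4915 0.3901 0.2853] yaw -1.5291 w 0.0343 F [-0.4 -0.2  0.8] q [ 0.54  0.42  0.33  1.48  0.   -1.07]
shift [-0.0019 -0.      0.1993] turn -0.0001
```

View pics/e1.png

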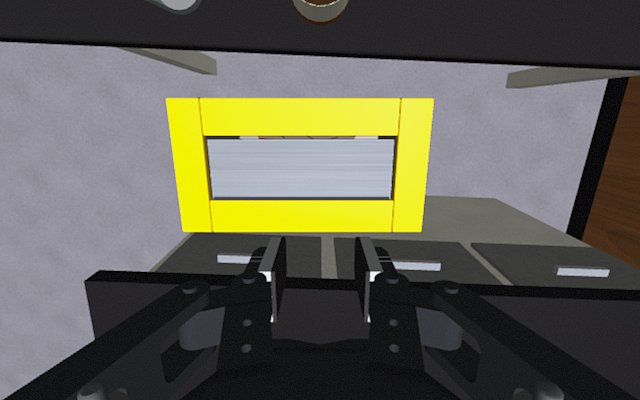

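View pics/es.png

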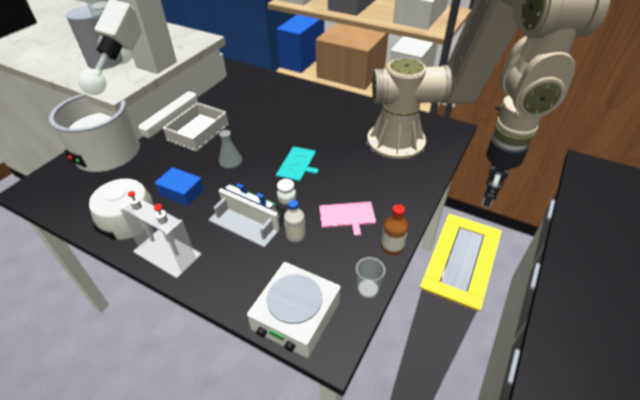

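View pics/et.png

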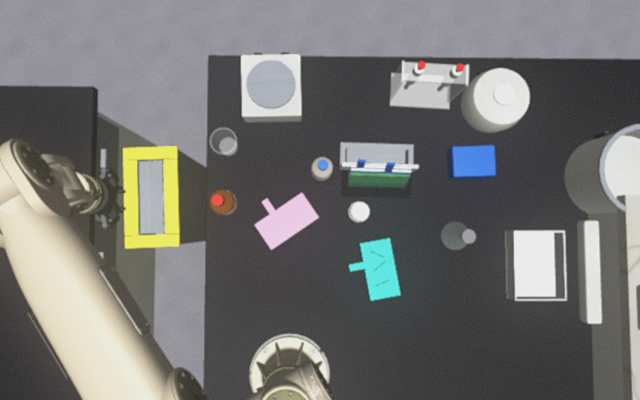

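```bash
python3 -c "
from h import *
a=cv2.imread('pics/w12.png')[120:205,270:490];b=cv2.imread('pics/e1.png')[125:210,190:410]
cv2.imwrite('pics/cmp.png',cv2.resize(np.vstack([a,b]),None,fx=3.4,fy=3.4))"
```

```text
(no output)
```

View pics/cmp.png

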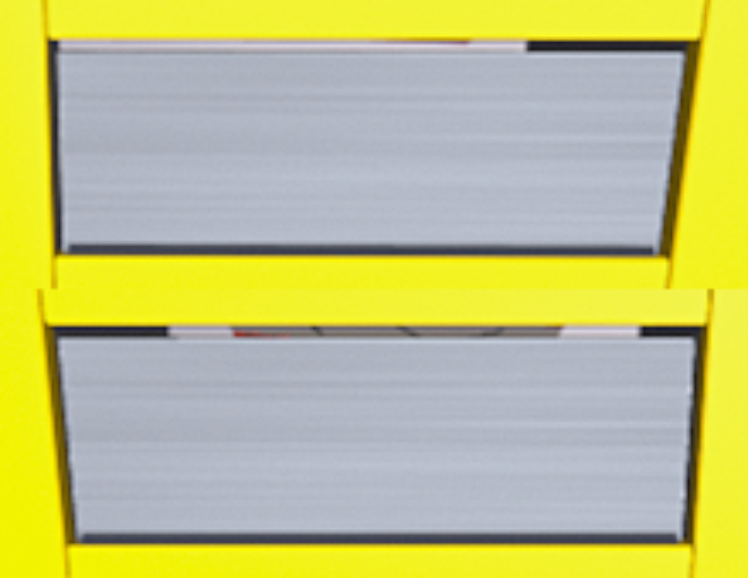

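The flap is level in both pictures, and through the same narrow gap the plates can be seen lying inside.

```bash
python3 -c "
from h import *
print(arm.sign_off())"
```

```text
the job is handed in; nothing more can be done
None
```

Both red-tabbed plates are in the bin, and I handed the job in at about 25 s. I drew out reject_a first (it was at the front), then reject_b (fourth in the stack). Each was gripped across its tab and let go with its lower edge about 100 mm below the lid.

**Bin:** the last wrist picture shows the flap level and shut, with the plates just visible inside through the narrow gap at its free edge.

**Stack:** the last top and scene pictures show both blue-tabbed plates and the glass plate still leaning against the wall. By eye, the bottles, jar, beaker, flask, box and the two look-alikes have not moved.

**Forces:** I read the wrist force only at the end of moves and at pictures. The highest was about 6 N, against the 120 N limit.

**Readings that disagreed:**
- The gripper showed 18.4 mm on the 20 mm tabs.
- Reject_a's lower edge measured about 7 mm off where I expected it over the slot. I corrected this before lowering.
- The two-view heights of the plates' lower corners over the bin differed by 8 to 21 mm. I positioned them by their horizontal place, which agreed to within 8 mm.

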